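# Gauge a batch of tenoned bars in the toggle-clamp jig

### The job

Lay every tenoned bar (the long pieces with a tenon at each end; leave the plain short offcuts where they lie) flat in the jig, one to a lane, and swing the toggle clamp over centre so that it holds them all down. With the clamp still down, run the gauge carriage along its rail to the far stop and back to its home stop; then swing the clamp fully back and put all the bars flat side by side in the plywood tray, without disturbing the other things on the bench.

Things in the scene. Friction and masses are not known exactly. Their poses are not given: they have to be found in the camera images.
- bar0: glazing-bar piece of pale wood: a solid block 90 mm long (its x axis), 34 mm wide (y), 28 mm high, with a stub tenon 15 mm long, 34 mm wide and 10 mm thick sticking out at mid height of each end, so 120 mm overall; 50 to 100 g; same both ways round; lies flat; origin: centre of its underside. May be absent (2 or 3 are present).
- bar1: glazing-bar piece of pale wood: a solid block 90 mm long (its x axis), 34 mm wide (y), 28 mm high, with a stub tenon 15 mm long, 34 mm wide and 10 mm thick sticking out at mid height of each end, so 120 mm overall; 50 to 100 g; same both ways round; lies flat; origin: centre of its underside. May be absent (2 or 3 are present).
- bar2: glazing-bar piece of pale wood: a solid block 90 mm long (its x axis), 34 mm wide (y), 28 mm high, with a stub tenon 15 mm long, 34 mm wide and 10 mm thick sticking out at mid height of each end, so 120 mm overall; 50 to 100 g; same both ways round; lies flat; origin: centre of its underside. May be absent (2 or 3 are present).
- offcut0: plain short offcut, a block 70 x 34 x 28 mm (x, y, z) of the same wood with no tenons; stays where it lies; origin: centre of its underside. May be absent.
- offcut1: plain short offcut, a block 70 x 34 x 28 mm (x, y, z) of the same wood with no tenons; stays where it lies; origin: centre of its underside. May be absent.
- nest (a point): middle of the jig's nest, on its floor, 18 mm above the bench; axes of the jig: x towards the clamp hinge (away from the robot), y along the gauge rail from home to the far stop, z up. The fixed jig's plywood base reaches from 115 mm behind this point to 145 mm ahead along x and 135 mm either side along y.
- lane0 (a point): middle of the floor of one of three parallel lanes (64 mm apart along the nest's y). A lane runs along the nest's x, is 42 mm wide between ribs 4 mm high, is open towards the robot and ends at a 12 mm high stop 66 mm ahead of this point. A bar belongs here lying along x, its origin at this point.
- lane1 (a point): middle of the floor of one of three parallel lanes (64 mm apart along the nest's y). A lane runs along the nest's x, is 42 mm wide between ribs 4 mm high, is open towards the robot and ends at a 12 mm high stop 66 mm ahead of this point. A bar belongs here lying along x, its origin at this point.
- lane2 (a point): middle of the floor of one of three parallel lanes (64 mm apart along the nest's y). A lane runs along the nest's x, is 42 mm wide between ribs 4 mm high, is open towards the robot and ends at a 12 mm high stop 66 mm ahead of this point. A bar belongs here lying along x, its origin at this point.
- clamp_angle (a joint): angle of the gang toggle clamp (rad): 0 = its cross pad lies level on the 28 mm high bars (it stops at -0.15 with none below), 1.75 = fully back, where it stands clear of the nest. Over centre at about 0.95: its weighted handle pulls it away from there to either side (up to about 0.6 Nm, 6 N at the handle), so past centre it falls to that side by itself and stays.
- clamp: the swinging part of the steel toggle clamp (cross pad, arms, bail handle); its origin is the middle of the hinge axis. Its cross pad is 186 mm long along y and 22 mm wide; with the clamp down it presses on the bars along a line 25 mm ahead of the nest's middle; its underside is then 28 mm above the nest floor.
- clamp_hinge (a point): middle of the clamp's hinge axis, which runs along the nest's y, 100 mm ahead of the nest's middle and 64 mm above the bench
- clamp_handle (a point): middle of the clamp's round bail handle, a bar 16 mm thick and 130 mm long along the nest's y, free between its two legs (60 mm either side of the middle), with a 36 mm steel ball weight at each end. It circles the hinge at 90 mm: with the clamp at angle q it leans q - 0.75 rad from upright, away from the robot (+x of the nest) when positive, so that pushing it towards the robot closes the clamp.
- gauge (a joint): travel of the gauge carriage along its rail on the robot's side of the nest, m: 0 = home stop, 0.2 = far stop, sliding along the nest's y; about 1.5 N of friction
- gauge_knob (a point): grip point of the carriage's upright black knob, 24 mm (nest x) by 16 mm (nest y) by 36 mm high; this point is 9 mm below its top and 74 mm above the bench
- tray: fixed open plywood tray, outside 170 mm (x) by 236 mm (y), 22 mm high, walls and floor 6 mm; the bars lie in it along its x; origin: centre of its underside
- glue: white glue bottle, 170 mm tall, 60 mm wide, origin at its base; bystander, leave alone
- mallet: hammer lying down; bystander, leave alone
- driver: screwdriver lying down; bystander, leave alone
- screws: jar of screws, 75 mm tall, 64 mm wide; bystander, leave alone
- tape: black tape measure, 65 x 36 x 62 mm; bystander, leave alone
- square: try square, wooden stock 100 mm long with a steel blade, lying flat; bystander, leave alone
- puck: cork sanding puck, 70 mm wide, 30 mm high; bystander, leave alone

How it is judged (in metres and radians):
On the way, in this order (a step that is already met when the one before it is completed fails the run):
1. all tenoned bars lie flat in the nest with the clamp down on every one of them (value of joint clamp_angle between -0.06 and 0.06 rad and x of bar0 in the frame of nest between -0.02 and 0.02 m and y of bar0 in the frame of nest between -0.08 and 0.08 m and z of bar0 in the frame of nest between -0.003 and 0.004 m and contact force between clamp and bar0 above 0.5 N and x of bar1 in the frame of nest between -0.02 and 0.02 m and y of bar1 in the frame of nest between -0.08 and 0.08 m and z of bar1 in the frame of nest between -0.003 and 0.004 m and contact force between clamp and bar1 above 0.5 N and x of bar2 in the frame of nest between -0.02 and 0.02 m and y of bar2 in the frame of nest between -0.08 and 0.08 m and z of bar2 in the frame of nest between -0.003 and 0.004 m and contact force between clamp and bar2 above 0.5 N), for 0.3 s.
2. with the clamp down, the gauge carriage reaches the far stop (value of joint clamp_angle between -0.06 and 0.06 rad and value of joint gauge above 0.185 m), for 0.1 s.
3. with the clamp still down, the gauge carriage is back at its home stop (value of joint clamp_angle between -0.06 and 0.06 rad and value of joint gauge below 0.015 m), for 0.1 s.
4. the clamp is swung fully back (value of joint clamp_angle above 1.5 rad), for 0.2 s.
At the end, for the whole second after the job is handed in: Every tenoned bar lies flat (within 0.1 rad) and still on the tray's floor inside its walls; the clamp is back (over 1.5 rad), the gauge carriage at home (within 20 mm), the offcuts within 60 mm of where they were (value of joint clamp_angle above 1.5 rad and value of joint gauge below 0.02 m and x of bar0 in the frame of tray between -0.08 and 0.08 m and y of bar0 in the frame of tray between -0.112 and 0.112 m and z of bar0 in the frame of tray between 0 and 0.012 m and angle between each of bar0, bar1, bar2's own z axis and vertical below 0.1 rad and linear speed of each of bar0, bar1, bar2 below 0.02 m/s and x of bar1 in the frame of tray between -0.08 and 0.08 m and y of bar1 in the frame of tray between -0.112 and 0.112 m and z of bar1 in the frame of tray between 0 and 0.012 m and x of bar2 in the frame of tray between -0.08 and 0.08 m and y of bar2 in the frame of tray between -0.112 and 0.112 m and z of bar2 in the frame of tray between 0 and 0.012 m and distance of each of offcut0, offcut1 from where it was at the start of the episode below 0.06 m); the robot touches nothing.
It fails at once if a bystander is moved more than 50 mm (distance of any of glue, mallet, driver, screws, tape, square, puck from where it was at the start of the episode above 0.05 m).
Of bar0, bar1, bar2 only 2 to 3 are there at a start; the rules pass over those that are not, and their reading is None.
Of offcut0, offcut1 only 1 to 2 are there at a start; the rules pass over those that are not, and their reading is None.
At some moment in a run one of bar0, bar1, bar2 may be knocked a few centimetres aside while the robot is not near it.
It also fails if it takes over 210 s, if anything falls off the work surface, if the arm or the gripper's body presses on something with over 40 N, if the wrist force passes 120 N, or if a joint passes its speed limit or range.

### The arm

A 6-joint arm with a two-finger parallel gripper is mounted at the origin on the work surface. World frame = base frame: x ahead of the robot, y to its left, z up, the work surface at z = 0. Lengths are in mm, angles in rad, forces in N, time in s.
With the tool pointing down it reaches from about 275 to 750 mm from the base axis. Payload 10.2 kg.
Tool frame: the origin (TCP) lies midway between the tips of the shut fingers; the grasp point (between the pads) lies 19 mm behind it; z points along the fingers, y is the direction in which the jaws open and shut (so a half turn about z gives the same grasp; the last joint's range is limited). The gripper opens to 85 mm and grips with 20 to 120 N. Pads are 22 mm wide; open, the fingers measure 114 mm over their backs; the gripper's body (76 mm by 85 mm) begins 54 mm behind the grasp point. The pads swing forward as they close: fully open they stand 13 mm farther back than shut.
Start: joints at [1.112, 0.313, 1.498, -0, 1.331, -0.223], TCP at [122.664, 510.475, 231.294] pointing down, gripper open.
Joint ranges: [-2.94, 2.94], [-0.97, 2.17], [0.19, 2.56], [-1.23, 4.37], [0.02, 3.11], [-2.88, 2.88]. Speed limits (rad/s): [2.39, 2.39, 3.01, 3.14, 3.14, 3.14].

### API

Orientations are given as a rotation vector (axis times angle).
In Python, from station import manip gives the robot as it stands.
- The arm moves only by the tool jog_arm, never from a script. Its argument "plan" is a list of rows, each a list of 5 numbers: the shift along the tool's x, y, z in m, then the turn about the tool's z in rad, then the opening, from -1 (shut) to 1 (fully open). A call has 1 to 20 rows; each row shifts and turns the commanded pose from where the row before left it, along the tool's axes as they then stand; what a row does not reach is not made up. A row lasts 1/10 s, in which the tool goes at most 50 mm and 8.59 degrees, less where a joint would pass 70% of its speed; a pose out of reach is approached as far as the arm can. A call with a gripper value outside its range is refused whole. The fingers move at their own pace and stop on an object; "newtons" is the grip in N (left out, the last holds). Time passes only in rows, so rows that do not move let the fingers close. It gives the time, the measured TCP pose, the force and the opening at its end, in the units of the state.
- manip.observe(): the state, without advancing time (a new reading comes with each control period).
- manip.grab_frame(name): name is "scene" or "top"; returns a dict with "color" (420x560x3 uint8, red, green, blue), "fx", "fy", "cx", "cy" (pixels), "dist" ([k1, k2, p1, p2, k3] as OpenCV has them; the pictures are not rectified), "rvec" (rotation vector, rad) and "tvec" (3), from world to camera coordinates, as OpenCV has them. Camera axes: x right, y down, z forward; pixel columns grow to the right and rows downward; lengths in mm; the calibration is good to about 2 mm. A picture is of the moment at which its call begins. There is no depth.
- manip.sign_off(): hands the job in, once; it reports no verdict.
The state is a dict: "t": time; "q": joint angles; "qd": joint speeds; "tau": joint torques, N m; "tcp_pos": TCP position; "eef_rot": TCP orientation; "ft_force": force on the tool from outside, world axes, zero at the start; "torque": the same for the moment, N m; "finger_gap": opening from 0.0 (shut) to 1.0 (fully open).
Only numpy, scipy, OpenCV 4.12 (cv2) and the standard library are available. Lean on these libraries where they do the work, as an engineer would, in place of code of your own. Each camera call takes 0.05 s, during which the arm holds its last target.

## Working session

There is one attempt and no reset: what is moved stays moved. The work goes in short steps, Python scripts to look and compute and a tool call to move; the robot and the scene stay as the last step left them, time stands still between calls to the robot, and variables do not carry over. Pictures are saved under pics/ and viewed, and the job is handed in when it is done.

Besides the shell and the picture viewer there is one more tool, called after ">>>" as name([rows], argument=value, ...), one row to a line, values as JSON. jog_arm: Moves the arm, as the interface text tells. Its arguments: {"type":"object","properties":{"plan":{"type":"array","items":{"type":"array","items":{"type":"number"}}},"newtons":{"type":"number"}},"required":["plan"]}

```bash
ls; mkdir -p pics
python3 - <<'E'
from station import manip
import cv2
print(manip.observe())
for n in("scene","top"):
    f=manip.grab_frame(n); cv2.imwrite(f"pics/{n}0.png",f["color"][:,:,::-1])
    print({k:v for k,v in f.items() if k!="color"})
E
```

```text
pics
{'t': 0.0, 'q': array([ 1.11161995e+00,  3.13436587e-01,  1.49848465e+00, -1.70777792e-05,
        1.33100765e+00, -2.23414303e-01]), 'qd': array([-0.00019392, -0.00175633,  0.001034  , -0.00100483, -0.00185202,
        0.00045845]), 'tau': array([-1.36778581e-04, -4.12266719e+01, -2.59743190e+01, -1.74705274e-04,
        4.13416288e-03, -1.67179763e-05]), 'tcp_pos': array([122.52853334, 510.2153684 , 230.72403922]), 'eef_rot': array([-3.69419930e-01, -3.11936173e+00,  1.98634206e-03]), 'ft_force': array([ 0.0071585 , -0.79144728, -0.36828458]), 'torque': array([0.01750273, 0.03672889, 0.03919683]), 'finger_gap': 1.0017094980756758}
{'fx': 430.62770725805433, 'fy': 430.62770725805433, 'cx': 286.68524928629256, 'cy': 210.21783557408122, 'dist': array([0.03188991, 0.        , 0.        , 0.        , 0.        ]), 'rvec': array([ 2.06195913,  1.08444207, -0.51655334]), 'tvec': array([-331.69614281, -187.45318766, 1494.48247116])}
{'fx': 447.8140968094271, 'fy': 447.8140968094271, 'cx': 281.5651796592741, 'cy': 199.27520288003052, 'dist': array([-0.08551404,  0.        ,  0.        ,  0.        ,  0.        ]), 'rvec': array([ 2.11495126, -2.16138183,  0.19132874]), 'tvec': array([  26.94715395,  548.17517825, 1181.28410938])}
```

Run:
```python
import cv2
for n in("scene","top"):
    i=cv2.imread(f"pics/{n}0.png"); cv2.imwrite(f"pics/{n}0b.png",cv2.resize(i,(800,600),interpolation=cv2.INTER_CUBIC))
```

```text
(no output)
```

View pics/top0b.png

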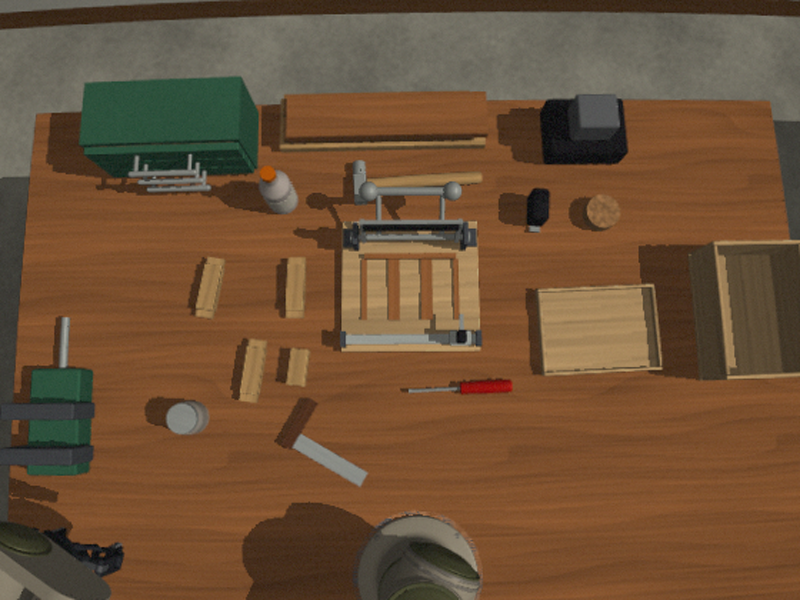

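View pics/scene0b.png

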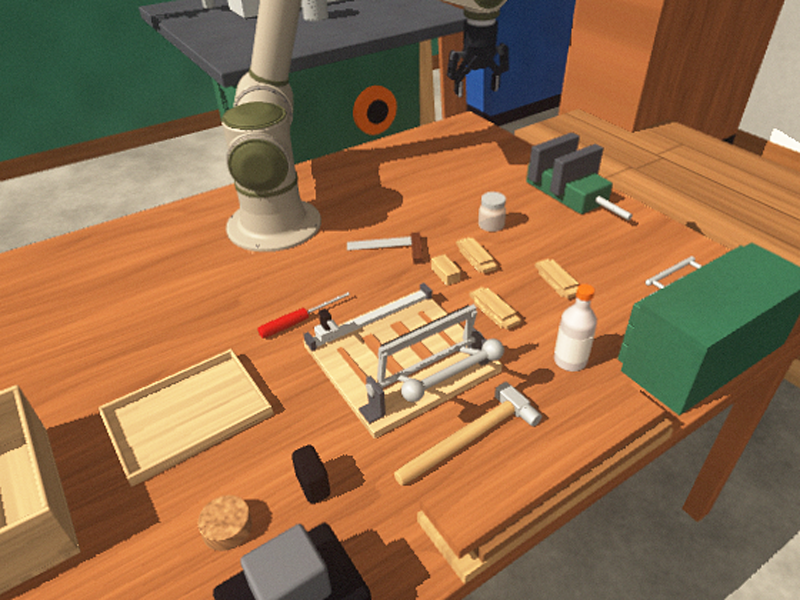

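The top view shows three tenoned bars at about (208,287), (295,287) and (252,370) and one short offcut at (297,367). The jig is in the middle with its knob at the right-hand (home) end at (461,337), the clamp is back, and the tray is at (599,329). Next I'll measure these.

```bash
cat > h.py <<'E'
import numpy as np, cv2
from station import manip
def cam(f):
    K=np.array([[f["fx"],0,f["cx"]],[0,f["fy"],f["cy"]],[0,0,1.]]); R=cv2.Rodrigues(np.array(f["rvec"]))[0]
    return K,np.array(f["dist"]),R,np.array(f["tvec"]).reshape(3)
def ray(f,uv):
    K,d,R,t=cam(f); p=cv2.undistortPoints(np.array(uv,float).reshape(-1,1,2),K,d).reshape(-1,2)
    return -R.T@t,(np.c_[p,np.ones(len(p))])@R
def plane(f,uv,z):
    c,d=ray(f,uv); return c+d*((z-c[2])/d[:,2])[:,None]
def proj(f,P):
    K,d,R,t=cam(f); return cv2.projectPoints(np.array(P,float).reshape(-1,1,3),f["rvec"],t,K,d)[0].reshape(-1,2)
def tri(f,u,g,v):
    a,d=ray(f,[u]);b,e=ray(g,[v]);d=d[0]/np.linalg.norm(d[0]);e=e[0]/np.linalg.norm(e[0])
    s=np.linalg.lstsq(np.c_[d,-e],b-a,rcond=None)[0]; p=a+s[0]*d;q=b+s[1]*e
    return (p+q)/2,np.linalg.norm(p-q)
def save(f,n,crop=None,s=None):
    i=f["color"][:,:,::-1]
    if crop: x0,y0,x1,y1=crop; i=i[y0:y1,x0:x1]
    s=s or min(800/i.shape[1],600/i.shape[0]); cv2.imwrite("pics/"+n,cv2.resize(i,None,fx=s,fy=s,interpolation=cv2.INTER_NEAREST))
def pale(f):
    h=cv2.cvtColor(f["color"],cv2.COLOR_RGB2HSV); return h
E
python3 - <<'E'
from h import *
f=manip.grab_frame("top");g=manip.grab_frame("scene")
h=pale(f)
for n,u in dict(bar=(145,202),bar2=(206,202),table=(300,330),base=(245,200),rib=(300,200),tray=(420,230),ins=(118,290)).items(): print(n,u,h[u[1],u[0]],plane(f,[u],28)[0].round())
save(f,"crop_jig.png",(230,120,345,255)); save(f,"crop_bars.png",(125,170,225,290)); save(f,"crop_tray.png",(365,190,475,270))
save(g,"scene_jig.png",(200,190,370,310))
E
```

```text
bar (145, 202) [ 16 132 145] [552. 397.  28.]
bar2 (206, 202) [ 17 132 149] [548. 225.  28.]
table (300, 330) [ 13 162 129] [197. -26.  28.]
base (245, 200) [ 17 113 174] [552. 117.  28.]
rib (300, 200) [ 12 160 137] [549. -36.  28.]
tray (420, 230) [ 18 113 162] [ 457. -368.   28.]
ins (118, 290) [ 37  17 135] [311. 466.  28.]
```

View pics/crop_jig.png

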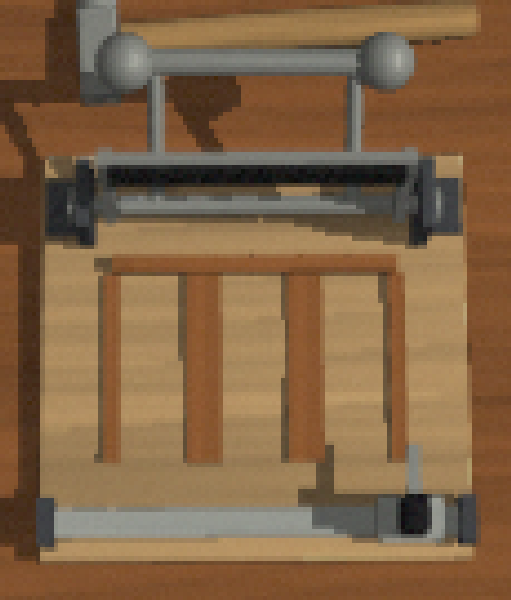

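View pics/crop_bars.png

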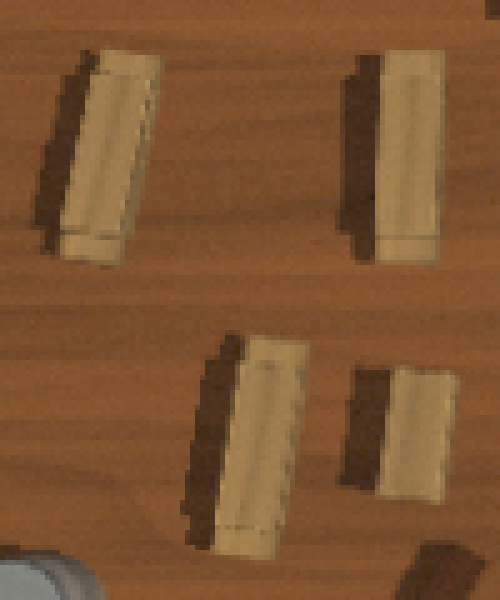

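View pics/crop_tray.png

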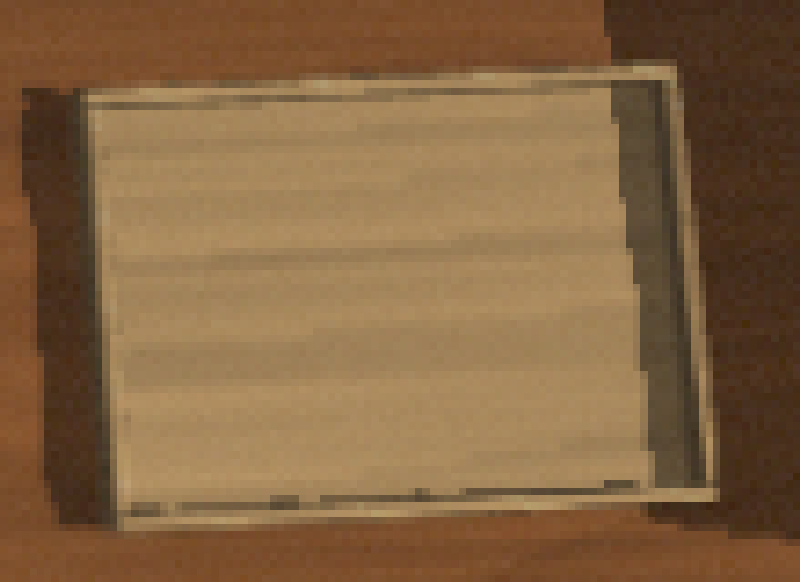

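View pics/scene_jig.png

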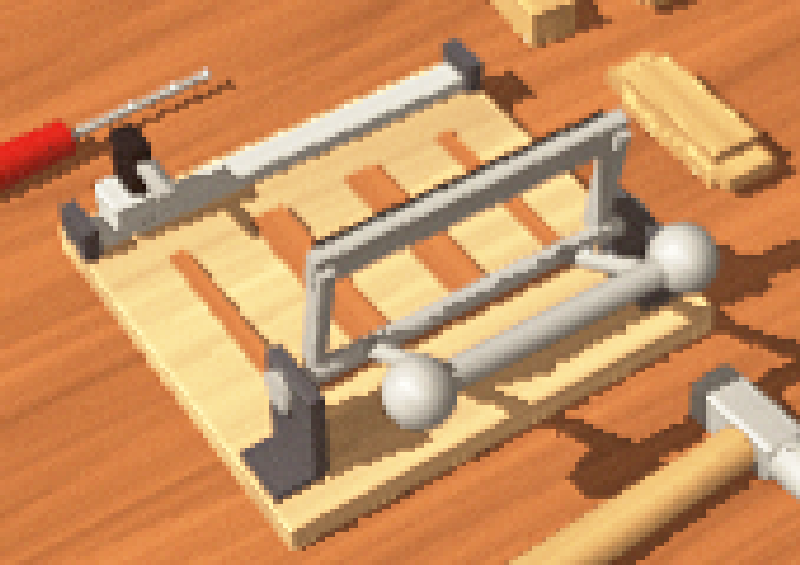

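```bash
cat >> h.py <<'E'
def bars(f,roi=(125,170,225,290),amin=150,vmin=100):
    h=cv2.cvtColor(f["color"],cv2.COLOR_RGB2HSV); m=((h[...,0]>=14)&(h[...,0]<26)&(h[...,1]<150)&(h[...,1]>60)&(h[...,2]>=vmin)).astype(np.uint8)*255
    z=np.zeros_like(m); x0,y0,x1,y1=roi; z[y0:y1,x0:x1]=m[y0:y1,x0:x1]
    z=cv2.morphologyEx(cv2.morphologyEx(z,cv2.MORPH_CLOSE,np.ones((3,3))),cv2.MORPH_OPEN,np.ones((3,3)))
    out=[]
    for c in cv2.findContours(z,cv2.RETR_EXTERNAL,cv2.CHAIN_APPROX_NONE)[0]:
        if cv2.contourArea(c)<amin: continue
        w=plane(f,c.reshape(-1,2),14)[:,:2].astype(np.float32)
        mk=np.zeros_like(z); cv2.drawContours(mk,[c],-1,255,-1); v,u=np.nonzero(mk); P=plane(f,np.c_[u,v],14)[:,:2]
        r=cv2.minAreaRect(w); b=cv2.boxPoints(r); e=b[1]-b[0] if np.linalg.norm(b[1]-b[0])>np.linalg.norm(b[2]-b[1]) else b[2]-b[1]
        a=np.arctan2(e[1],e[0]); a=(a+np.pi/2)%np.pi-np.pi/2
        ev=np.linalg.eigh(np.cov((P-P.mean(0)).T))[1][:,1]; a2=(np.arctan2(ev[1],ev[0])+np.pi/2)%np.pi-np.pi/2
        out.append((P.mean(0).round(1),np.round(r[0],1),np.round(r[1],0),round(a,3),round(a2,3)))
    return out
E
python3 - <<'E'
from h import *
f=manip.grab_frame("top");g=manip.grab_frame("scene")
print("cam",ray(f,[(0,0)])[0],ray(g,[(0,0)])[0])
for b in bars(f): print(*b)
print("scene check");
def nat(pts,x0,y0,s): return [(x/s+x0-.5,y/s+y0-.5) for x,y in pts]
s=600/135
j=plane(f,nat([(44,156),(464,156),(38,545),(473,545)],230,120,s),18);print("base",j.round(1))
print("bottom front", plane(f,nat([(38,560),(473,560)],230,120,s),0).round(1))
print("ribs z22 outer: left rib R edge top/bot, right rib L edge", plane(f,nat([(121,272),(121,462),(390,272),(390,462)],230,120,s),22).round(1))
print("knob top z83",plane(f,nat([(414,504)],230,120,s),83).round(1))
print("balls",plane(f,nat([(125,61),(385,61)],230,120,s),64+90*np.cos(1)).round(1))
s=800/110
print("tray top z22",plane(f,nat([(80,92),(677,64),(118,528),(717,500)],365,190,s),22).round(1))
E
```

```text
cam [ 343.3169605    29.89958615 1256.14242888] [1234.45205417 -426.43764454  820.3157603 ]
[397.7 220.4] [398.  219.9] [40. 72.] -0.13 -0.139
[393.1 307.6] [393.3 307.8] [ 41. 122.] -0.15 -0.143
[553.3 225.6] [554.  225.5] [ 39. 120.] -0.033 -0.022
[557.  395.8] [557.2 395.6] [ 43. 122.] -0.182 -0.18
scene check
base [[ 685.3  132.2   18. ]
 [ 679.9 -138.    18. ]
 [ 435.9  137.5   18. ]
 [ 430.  -133.1   18. ]]
bottom front [[ 427.8  139.2    0. ]
 [ 421.8 -135.     0. ]]
ribs z22 outer: left rib R edge top/bot, right rib L edge [[607.2  83.5  22. ]
 [486.3  85.1  22. ]
 [603.7 -87.   22. ]
 [482.6 -82.7  22. ]]
knob top z83 [[450.5 -90.5  83. ]]
balls [[716.9  75.6 112.6]
 [713.9 -80.2 112.6]]
tray top z22 [[ 539.  -248.8   22. ]
 [ 545.  -486.    22. ]
 [ 371.7 -254.1   22. ]
 [ 375.4 -487.4   22. ]]
```

```bash
cat >> h.py <<'E'
def st():
    s=manip.observe(); R=cv2.Rodrigues(s["eef_rot"])[0]; psi=np.arctan2(R[1,1],R[0,1]); return s,R,psi
def to(x,y,z,psi=None):
    """print tool-axes moves: turn first, then shift in tool axes after the turn"""
    s,R,p=st(); tilt=np.arccos(-R[2,2])
    if psi is None: psi=p
    turn=-((psi-p+np.pi)%(2*np.pi)-np.pi)
    Ry=np.array([np.cos(psi),np.sin(psi),0]); Rz=np.array([0,0,-1.]); Rx=np.cross(Ry,Rz)
    d=(np.array([x,y,z])-s["tcp_pos"])/1000
    print("t %.1f tcp %s psi %.3f tilt %.3f gap %.2f F %s"%(s["t"],s["tcp_pos"].round(1),p,tilt,s["finger_gap"],np.round(s["ft_force"],1)))
    print("turn %.3f shift tool x %.4f y %.4f z %.4f"%(turn,d@Rx,d@Ry,d@Rz))
N0=np.array([538.8,-0.2]); NY=-0.022; T0=np.array([457.8,-369.]); TY=0.02
def fr(o,a,x,y): return o+np.array([np.cos(a)*x-np.sin(a)*y,np.sin(a)*x+np.cos(a)*y])
def nest(x,y): return fr(N0,NY,x,y)
def tray(x,y): return fr(T0,TY,x,y)
E
python3 - <<'E'
from h import *
to(393.3,307.7,6,np.pi/2-.145)
f=manip.grab_frame("top");g=manip.grab_frame("scene")
# check bars in scene: project predicted tops
P=[(393.3,307.7,28),(554,225.5,28),(557,395.8,28),(397.9,220.2,28),(*nest(-60,64),18),(*nest(-60,-64),18),(*nest(66,64),18),(*nest(66,-64),18),(*tray(85,118),22),(*tray(-85,-118),22),(*tray(85,-118),22),(*tray(-85,118),22),(450.5,-90.5,83)]
i=g["color"].copy()
for u in proj(g,P): cv2.circle(i,tuple(np.round(u).astype(int)),1,(255,0,255),-1)
g["color"]=i; save(g,"chk.png",(50,150,450,350))
E
```

```text
t 0.3 tcp [122.6 510.4 231.1] psi 1.335 tilt 0.000 gap 1.00 F [ 0.6  0.  -0.1]
turn -0.091 shift tool x -0.2971 y -0.1615 z 0.2251
```

View pics/chk.png

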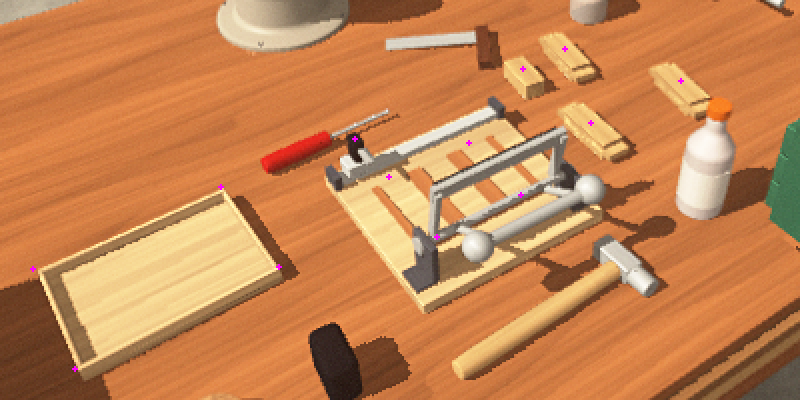

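>>> jog_arm([
  [0,0,0,-0.091,0.4],
  [-0.033,-0.018,0,0,0.4],
  [-0.033,-0.018,0,0,0.4],
  [-0.033,-0.018,0,0,0.4],
  [-0.033,-0.018,0,0,0.4],
  [-0.033,-0.018,0,0,0.4],
  [-0.033,-0.018,0,0,0.4],
  [-0.033,-0.018,0,0,0.4],
  [-0.033,-0.018,0.02,0,0.4],
  [-0.033,-0.0175,0.03,0,0.4],
  [0,0,0.03,0,0.4],
  [0,0,0.03,0,0.4],
  [0,0,0.03,0,0.4],
  [0,0,0,0,0.4],
  [0,0,0,0,0.4],
], newtons=40)

```text
t: 1.9
tcp_pos: [393.5, 308.0, 92.1]
eef_rot: [0.227, 3.133, 0.0]
ft_force: [0.8, -0.1, 0.3]
finger_gap: 0.695
```

Run:
```python
from h import *
to(393.3,307.7,6,np.pi/2-.145)
f=manip.grab_frame("top");g=manip.grab_frame("scene"); save(f,"a1.png",(125,150,245,290)); save(g,"a1s.png",(280,120,440,240))
# tray by mask
h=cv2.cvtColor(f["color"],cv2.COLOR_RGB2HSV)
```

```text
t 1.9 tcp [393.5 308.   92.1] psi 1.426 tilt 0.000 gap 0.69 F [ 0.8 -0.1  0.3]
turn 0.000 shift tool x 0.0002 y -0.0003 z 0.0861
```

View pics/a1s.png

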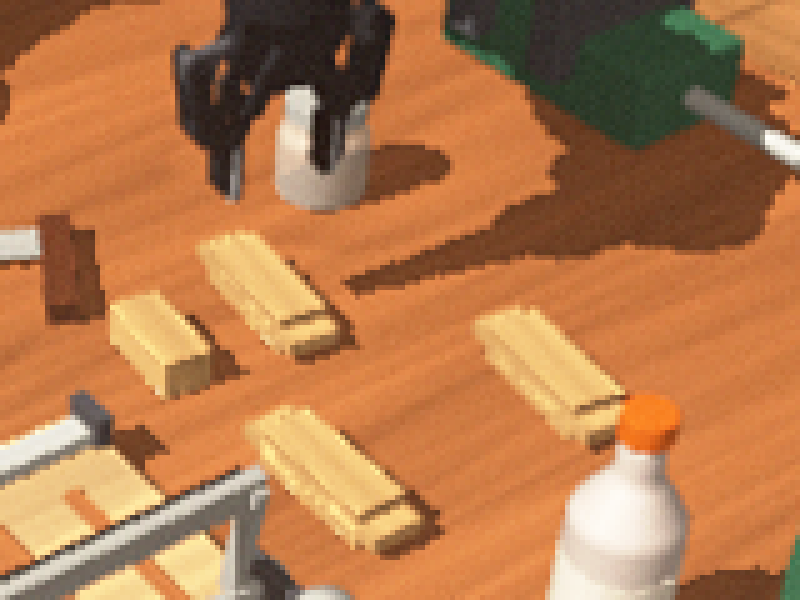

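The gripper is over the near bar with its jaws across the width. Now I'll go down and grip.

>>> jog_arm([
  [0,0,0.03,0,0.4],
  [0,0,0.03,0,0.4],
  [0,0,0.02,0,0.4],
  [0,0,0.006,0,0.4],
  [0,0,0,0,-1],
  [0,0,0,0,-1],
  [0,0,0,0,-1],
  [0,0,0,0,-1],
  [0,0,0,0,-1],
  [0,0,-0.01,0,-1],
  [0,0,-0.03,0,-1],
  [0,0,-0.03,0,-1],
  [0,0,-0.03,0,-1],
  [0,0,0,0,-1],
])

```text
t: 3.4
tcp_pos: [395.0, 308.7, 109.7]
eef_rot: [0.226, 3.126, 0.006]
ft_force: [0.2, -0.9, -1.1]
finger_gap: 0.388
```

Run:
```python
from h import *
x,y=nest(2,-64); to(x,y,27,np.pi/2+NY); print(x,y)
f=manip.grab_frame("top");g=manip.grab_frame("scene"); save(f,"a2.png",(125,150,245,290)); save(g,"a2s.png",(280,100,440,220))
```

```text
t 3.4 tcp [395.  308.7 109.7] psi 1.426 tilt 0.008 gap 0.39 F [ 0.2 -0.9 -1.1]
turn -0.123 shift tool x -0.1526 y -0.3696 z 0.0827
539.3916295954391 -64.22850907542515
```

View pics/a2s.png

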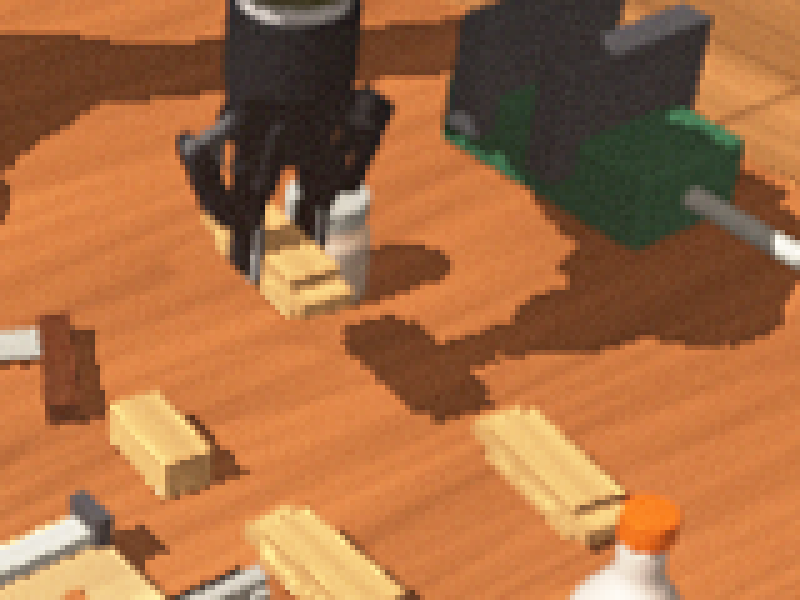

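The bar is held level. I'll carry it to the y = -64 lane.

>>> jog_arm([
  [0,0,0,-0.123,-1],
  [-0.0127,-0.0308,0,0,-1],
  [-0.0127,-0.0308,0,0,-1],
  [-0.0127,-0.0308,0,0,-1],
  [-0.0127,-0.0308,0,0,-1],
  [-0.0127,-0.0308,0,0,-1],
  [-0.0127,-0.0308,0,0,-1],
  [-0.0127,-0.0308,0,0,-1],
  [-0.0127,-0.0308,0,0,-1],
  [-0.0127,-0.0308,0,0,-1],
  [-0.0127,-0.0308,0,0,-1],
  [-0.0127,-0.0308,0,0,-1],
  [-0.0127,-0.0308,0,0,-1],
  [0,0,0.02,0,-1],
  [0,0,0.03,0,-1],
  [0,0,0,0,-1],
  [0,0,0,0,-1],
])

```text
t: 5.2
tcp_pos: [537.2, -64.8, 55.1]
eef_rot: [-0.034, -3.14, -0.001]
ft_force: [0.5, -0.4, -1.1]
finger_gap: 0.389
```

Run:
```python
from h import *
x,y=nest(2,-64); to(x,y,25,np.pi/2+NY)
f=manip.grab_frame("top");g=manip.grab_frame("scene"); save(f,"a3.png",(230,120,345,255)); save(g,"a3s.png",(200,150,360,270))
```

```text
t 5.2 tcp [537.2 -64.8  55.1] psi 1.549 tilt 0.002 gap 0.39 F [ 0.5 -0.4 -1.1]
turn 0.000 shift tool x -0.0022 y 0.0006 z 0.0301
```

View pics/a3s.png

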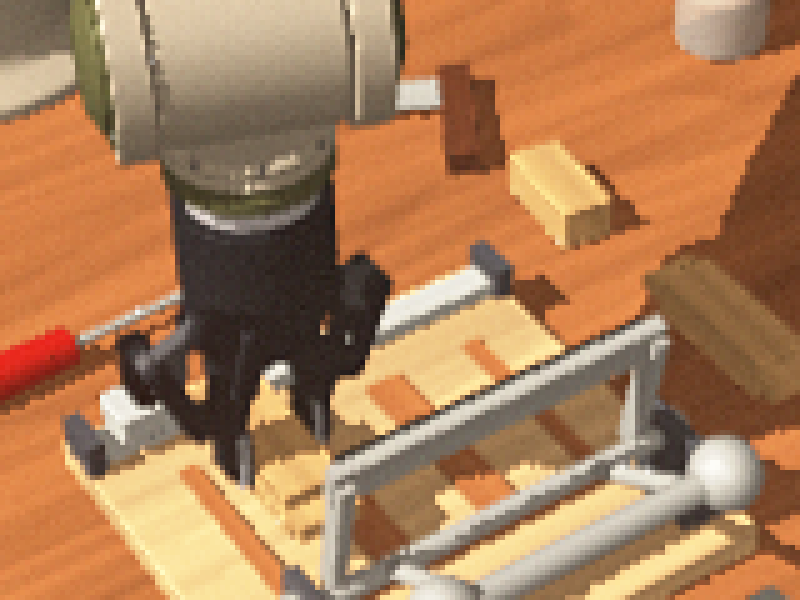

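View pics/a3.png

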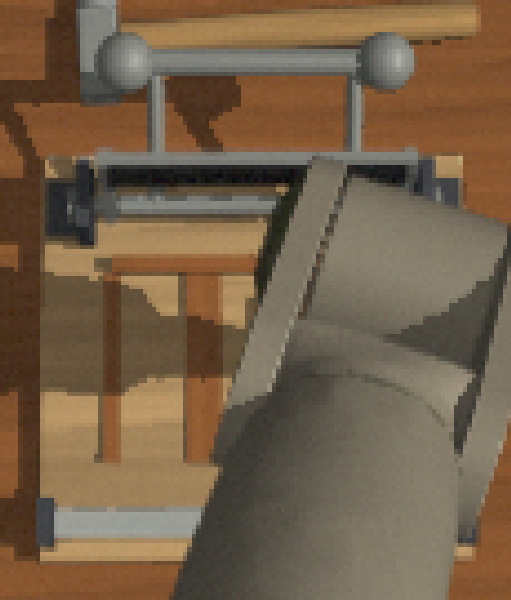

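>>> jog_arm([
  [-0.002,0,0.02,0,-1],
  [0,0,0.007,0,-1],
  [0,0,0.0035,0,-1],
  [0,0,0,0,-1],
])

```text
t: 5.7
tcp_pos: [539.8, -65.1, 25.4]
eef_rot: [0.034, 3.141, -0.0]
ft_force: [-0.2, -0.3, -0.8]
finger_gap: 0.392
```

>>> jog_arm([
  [0,0,0,0,0.15],
  [0,0,0,0,0.15],
  [0,0,-0.01,0,0.15],
  [0,0,-0.03,0,0.15],
  [0,0,-0.04,0,0.3],
  [0,0,-0.04,0,0.4],
  [0,0.03,0,0,0.4],
  [0,0.03,0,0,0.4],
  [0,0.03,0,0,0.4],
  [0,0.03,0,0,0.4],
  [0,0.03,0,0,0.4],
  [0,0.03,0,0,0.4],
  [0.02,0.03,0,0,0.4],
  [0.02,0.03,0,0,0.4],
  [0.02,0.03,0,0,0.4],
  [0,0,0,0,0.4],
])

```text
t: 7.3
tcp_pos: [483.4, 209.0, 145.8]
eef_rot: [0.028, 3.141, 0.001]
ft_force: [0.6, -0.2, 0.2]
finger_gap: 0.699
```

Run:
```python
from h import *
f=manip.grab_frame("top");g=manip.grab_frame("scene"); save(f,"a4.png",(125,120,345,255)); save(g,"a4s.png",(200,150,360,270))
for b in bars(f): print(*b)
to(554,225.5,6,np.pi/2-.025)
```

```text
[585.2 398.7] [578.8 392.7] [41. 79.] -0.182 -0.393
t 7.4 tcp [485.5 206.5 145.7] psi 1.550 tilt 0.001 gap 0.70 F [ 0.4 -0.2  0.8]
turn 0.005 shift tool x -0.0680 y 0.0207 z 0.1397
```

View pics/a4.png

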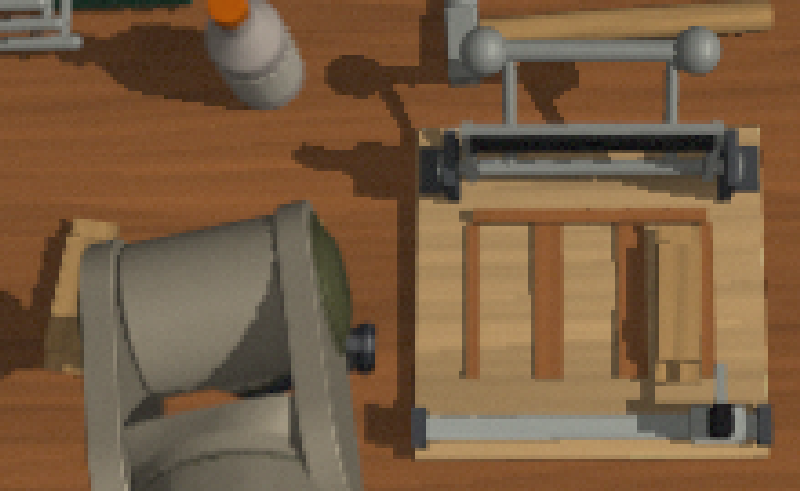

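View pics/a4s.png

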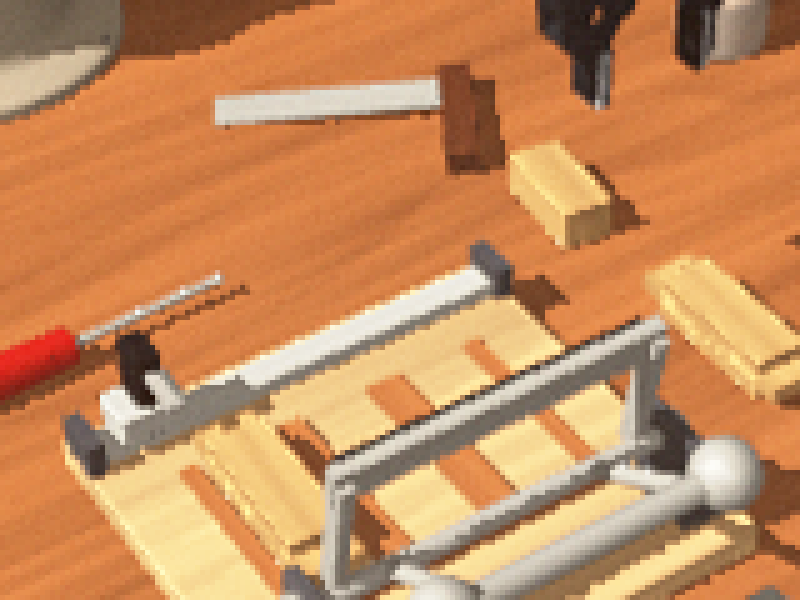

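The first bar lies in its lane. The second bar, at scene (725,325), hasn't moved, so I'll grasp it next.

>>> jog_arm([
  [-0.017,0.005,0,0.005,0.4],
  [-0.017,0.005,0,0,0.4],
  [-0.017,0.005,0,0,0.4],
  [-0.017,0.0055,0.02,0,0.4],
  [0,0,0.03,0,0.4],
  [0,0,0.03,0,0.4],
  [0,0,0.02,0,0.4],
  [0,0,0,0,0.4],
])

```text
t: 8.2
tcp_pos: [553.2, 223.5, 42.4]
eef_rot: [-0.045, -3.137, 0.002]
ft_force: [-0.5, 0.5, 0.4]
finger_gap: 0.702
```

Run:
```python
from h import *
g=manip.grab_frame("scene"); save(g,"a5s.png",(260,120,420,240))
to(554,225.5,6,np.pi/2-.025)
```

```text
t 8.2 tcp [554.2 223.9  44.4] psi 1.543 tilt 0.002 gap 0.70 F [0.2 0.3 0.7]
turn -0.003 shift tool x 0.0002 y 0.0016 z 0.0384
```

View pics/a5s.png

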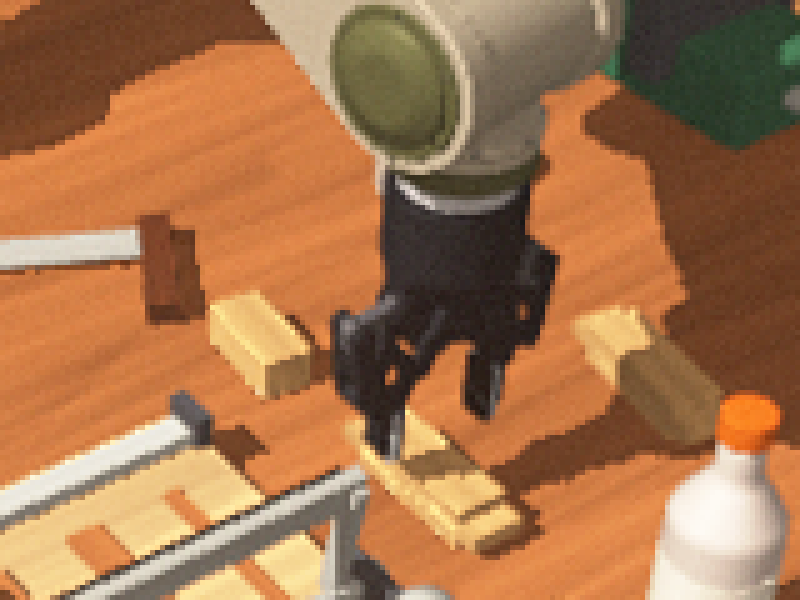

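>>> jog_arm([
  [0,0.001,0.02,0,0.4],
  [0,0.0005,0.012,0,0.4],
  [0,0,0.0065,0,0.4],
  [0,0,0,0,-1],
  [0,0,0,0,-1],
  [0,0,0,0,-1],
  [0,0,0,0,-1],
  [0,0,0,0,-1],
  [0,0,-0.01,0,-1],
  [0,0,-0.03,0,-1],
  [0,0,-0.03,0,-1],
  [0,0,-0.03,0,-1],
  [0,0,0,0,-1],
  [0,0,0,0,-1],
])

```text
t: 9.65
tcp_pos: [553.9, 226.4, 106.7]
eef_rot: [0.042, 3.141, 0.0]
ft_force: [0.9, -1.0, -0.3]
finger_gap: 0.387
```

Run:
```python
from h import *
x,y=nest(2,0); to(x,y,25,np.pi/2+NY)
g=manip.grab_frame("scene"); save(g,"a6s.png",(220,100,420,250))
```

```text
t 9.7 tcp [553.9 226.4 106.7] psi 1.544 tilt 0.001 gap 0.39 F [ 0.9 -1.  -0.3]
turn -0.005 shift tool x 0.0081 y -0.2269 z 0.0817
```

View pics/a6s.png

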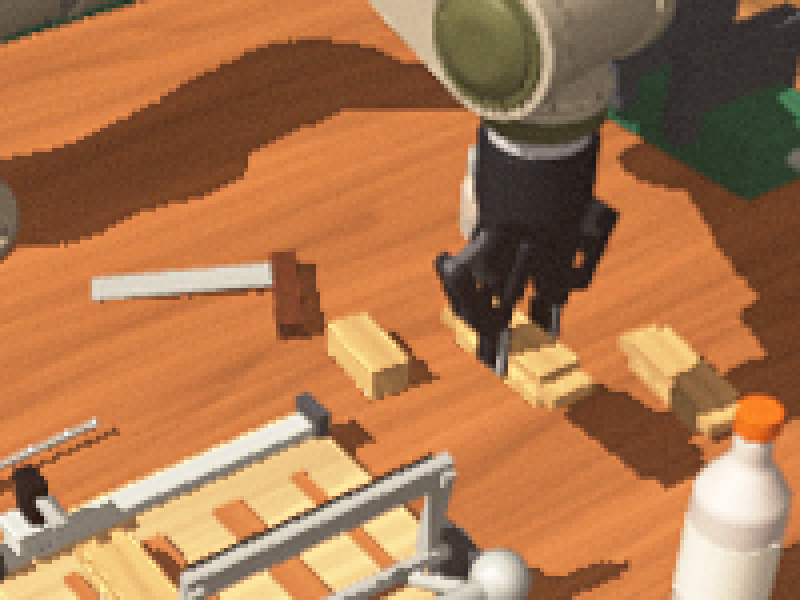

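>>> jog_arm([
  [0,-0.03,0,0,-1],
  [0,-0.03,0,0,-1],
  [0.004,-0.03,0,-0.005,-1],
  [0.004,-0.03,0,0,-1],
  [0,-0.03,0,0,-1],
  [0,-0.03,0,0,-1],
  [0,-0.03,0,0,-1],
  [0,-0.017,0.02,0,-1],
  [0,0,0.03,0,-1],
  [0,0,0,0,-1],
  [0,0,0,0,-1],
  [0,0,0,0,-1],
])

```text
t: 10.9
tcp_pos: [541.1, -0.0, 57.3]
eef_rot: [0.033, 3.14, -0.0]
ft_force: [0.6, 0.1, -0.3]
finger_gap: 0.386
```

Run:
```python
from h import *
x,y=nest(2,0); to(x,y,25.5,np.pi/2+NY)
```

```text
t 10.9 tcp [541.1  -0.   57.3] psi 1.550 tilt 0.001 gap 0.39 F [ 0.6  0.1 -0.3]
turn 0.001 shift tool x 0.0003 y -0.0002 z 0.0318
```

>>> jog_arm([
  [0,0,0.02,0,-1],
  [0,0,0.008,0,-1],
  [0,0,0.0038,0,-1],
  [0,0,0,0,-1],
  [0,0,0,0,0.15],
  [0,0,0,0,0.15],
  [0,0,-0.01,0,0.15],
  [0,0,-0.03,0,0.15],
  [0,0,-0.04,0,0.3],
  [0,0,-0.04,0,0.4],
  [0.03,0.03,0,0,0.4],
  [0.03,0.03,0,0,0.4],
  [0.03,0.03,0,0,0.4],
  [0.03,0.03,0,0,0.4],
  [0.03,0.03,0,0,0.4],
  [0,0,0,0,0.4],
])

```text
t: 12.5
tcp_pos: [391.0, 155.4, 145.3]
eef_rot: [-0.028, -3.141, -0.001]
ft_force: [-0.6, 0.0, -0.2]
finger_gap: 0.702
```

Run:
```python
from h import *
f=manip.grab_frame("top");g=manip.grab_frame("scene"); save(f,"a7.png",(125,120,345,285)); save(g,"a7s.png",(200,150,420,300))
for b in bars(f): print(*b)
to(557.2,395.7,6,np.pi/2-.18)
```

```text
[556.9 395.8] [557.2 395.7] [ 43. 122.] -0.184 -0.179
t 12.6 tcp [394.  153.3 145.4] psi 1.551 tilt 0.002 gap 0.70 F [ 1.  -0.8  0.6]
turn 0.160 shift tool x -0.1172 y 0.2677 z 0.1394
```

View pics/a7.png

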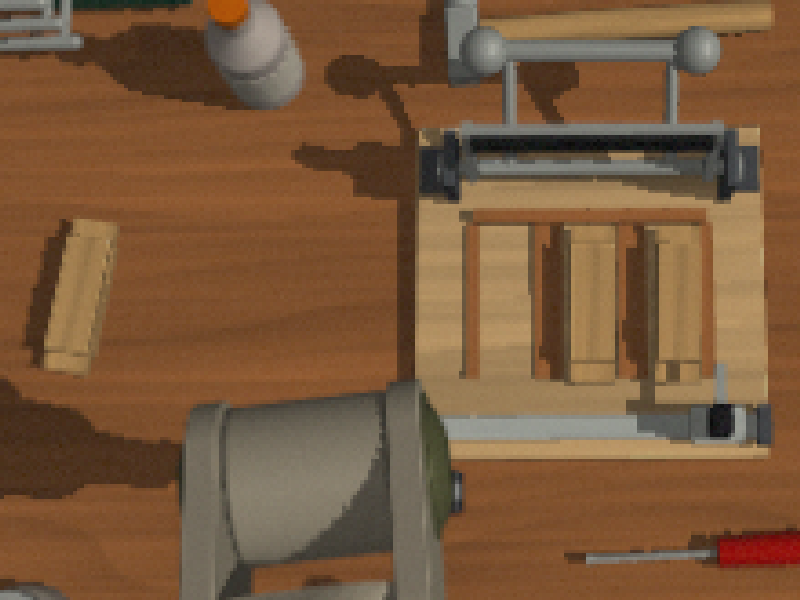

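View pics/a7s.png

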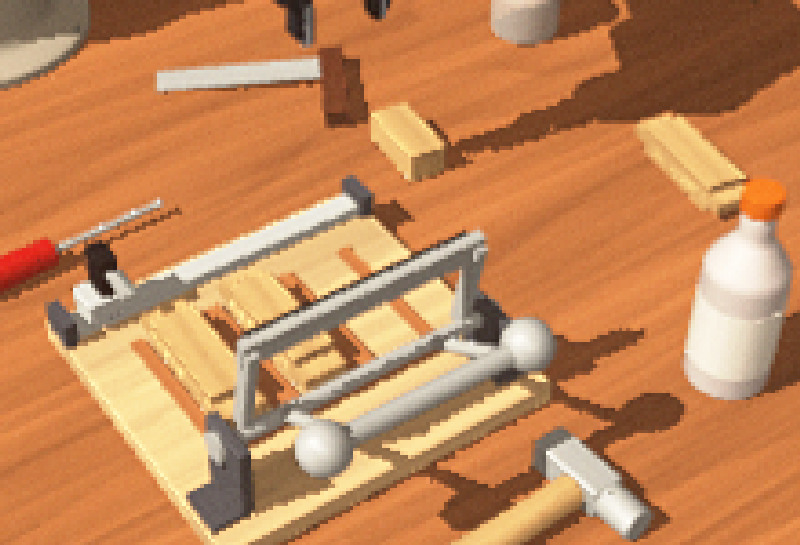

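Two bars are in their lanes and the third is still at (80,298). I'll fetch it.

>>> jog_arm([
  [0,0,0,0.08,0.4],
  [0,0,0,0.08,0.4],
  [-0.012,0.027,0,0,0.4],
  [-0.012,0.027,0,0,0.4],
  [-0.012,0.027,0,0,0.4],
  [-0.012,0.027,0,0,0.4],
  [-0.012,0.027,0,0,0.4],
  [-0.012,0.027,0,0,0.4],
  [-0.012,0.027,0,0,0.4],
  [-0.012,0.027,0,0,0.4],
  [-0.012,0.027,0,0,0.4],
  [-0.009,0.025,0.01,0,0.4],
  [0,0,0.03,0,0.4],
  [0,0,0.03,0,0.4],
  [0,0,0.02,0,0.4],
  [0,0,0,0,0.4],
  [0,0,0,0,0.4],
])

```text
t: 14.3
tcp_pos: [558.5, 394.8, 55.3]
eef_rot: [0.287, 3.128, 0.001]
ft_force: [0.4, -1.4, 0.5]
finger_gap: 0.7
```

Run:
```python
from h import *
g=manip.grab_frame("scene"); save(g,"a8s.png",(300,100,450,220))
to(557.2,395.7,6,np.pi/2-.18)
```

```text
t 14.3 tcp [558.7 395.2  56.1] psi 1.388 tilt 0.002 gap 0.70 F [-0.2 -0.4  0.5]
turn -0.003 shift tool x 0.0016 y 0.0003 z 0.0501
```

View pics/a8s.png

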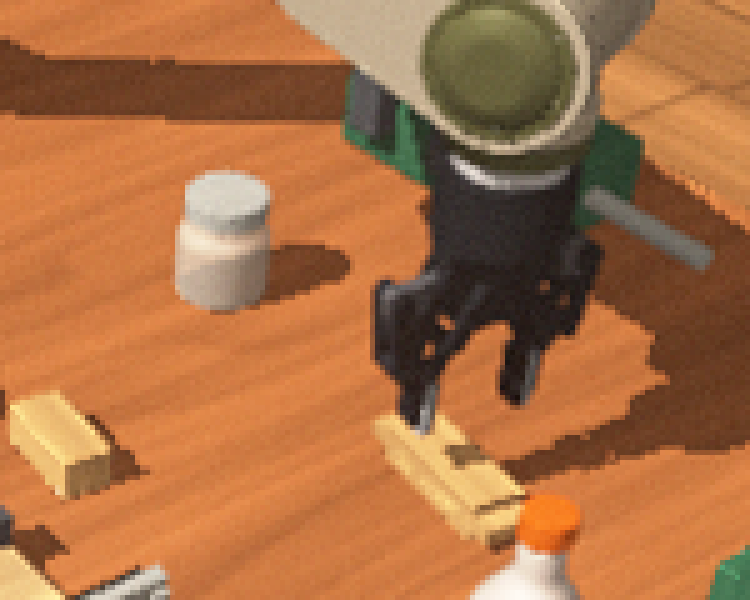

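>>> jog_arm([
  [0.0015,0,0.02,0,0.4],
  [0,0,0.02,0,0.4],
  [0,0,0.01,0,0.4],
  [0,0,0,0,-1],
  [0,0,0,0,-1],
  [0,0,0,0,-1],
  [0,0,0,0,-1],
  [0,0,0,0,-1],
  [0,0,-0.01,0,-1],
  [0,0,-0.03,0,-1],
  [0,0,-0.03,0,-1],
  [0,0,-0.03,0,-1],
  [0,0,0,0,-1],
  [0,0,0,0,-1],
])

```text
t: 15.75
tcp_pos: [555.9, 395.6, 105.0]
eef_rot: [0.285, 3.128, 0.0]
ft_force: [-0.5, -0.0, -1.4]
finger_gap: 0.391
```

Run:
```python
from h import *
x,y=nest(2,64); to(x,y,25,np.pi/2+NY)
g=manip.grab_frame("scene"); save(g,"a9s.png",(220,100,420,250))
```

```text
t 15.8 tcp [555.9 395.6 105. ] psi 1.389 tilt 0.001 gap 0.39 F [-0.5 -0.  -1.4]
turn -0.160 shift tool x 0.0064 y -0.3321 z 0.0800
```

View pics/a9s.png

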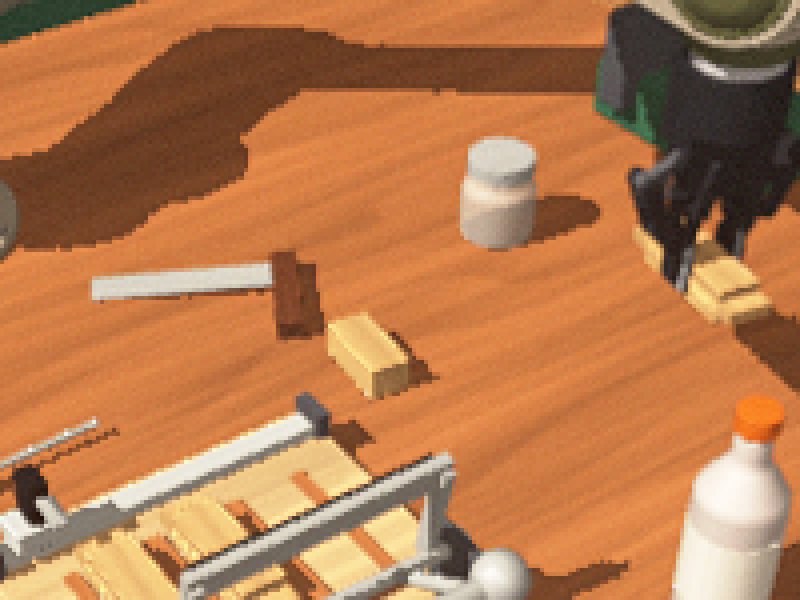

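>>> jog_arm([
  [0,0,0,-0.08,-1],
  [0,0,0,-0.08,-1],
  [0.006,-0.032,0,0,-1],
  [0,-0.03,0,0,-1],
  [0,-0.03,0,0,-1],
  [0,-0.03,0,0,-1],
  [0,-0.03,0,0,-1],
  [0,-0.03,0,0,-1],
  [0,-0.03,0,0,-1],
  [0,-0.03,0,0,-1],
  [0,-0.03,0,0,-1],
  [0,-0.03,0,0,-1],
  [0,-0.03,0.02,0,-1],
  [0,0,0.03,0,-1],
  [0,0,0,0,-1],
  [0,0,0,0,-1],
  [0,0,0,0,-1],
])

```text
t: 17.5
tcp_pos: [543.2, 64.4, 55.5]
eef_rot: [0.033, 3.14, -0.0]
ft_force: [-0.7, -0.4, -0.9]
finger_gap: 0.387
```

Run:
```python
from h import *
x,y=nest(2,64); to(x,y,25.5,np.pi/2+NY)
```

```text
t 17.5 tcp [543.2  64.4  55.5] psi 1.550 tilt 0.001 gap 0.39 F [-0.7 -0.4 -0.9]
turn 0.001 shift tool x 0.0010 y -0.0006 z 0.0300
```

>>> jog_arm([
  [0.001,0,0.02,0,-1],
  [0,0,0.007,0,-1],
  [0,0,0.003,0,-1],
  [0,0,0,0,-1],
  [0,0,0,0,0.15],
  [0,0,0,0,0.15],
  [0,0,-0.01,0,0.15],
  [0,0,-0.03,0,0.15],
  [0,0,-0.04,0,0.0],
  [0,0,-0.04,0,-0.1],
  [0.03,0,-0.04,0.14,-0.1],
  [0.03,0,-0.04,0.14,-0.1],
  [0.03,0,-0.04,0.14,-0.1],
  [0.03,0,0,0.14,-0.1],
  [0.03,0,0,0.14,-0.1],
  [0.03,0,0,0.14,-0.1],
  [0.03,0,0,0.14,-0.1],
  [0,0,0,0,-0.1],
])

```text
t: 19.3
tcp_pos: [357.4, 151.8, 265.7]
eef_rot: [1.51, 2.753, 0.002]
ft_force: [0.6, -0.2, 0.2]
finger_gap: 0.449
```

Run:
```python
from h import *
f=manip.grab_frame("top");g=manip.grab_frame("scene"); save(f,"b1.png",(225,100,365,260)); save(g,"b1s.png",(200,150,420,300))
x,y=nest(100+90*np.sin(1),0); print(x,y); to(x,y,64+90*np.cos(1)-19,NY)
```

```text
714.4898631098991 -4.065800691054355
t 19.4 tcp [359.2 150.3 265.3] psi 0.572 tilt 0.002 gap 0.45 F [-0.3  1.1  0.3]
turn 0.594 shift tool x -0.1465 y 0.3586 z 0.1717
```

View pics/b1.png

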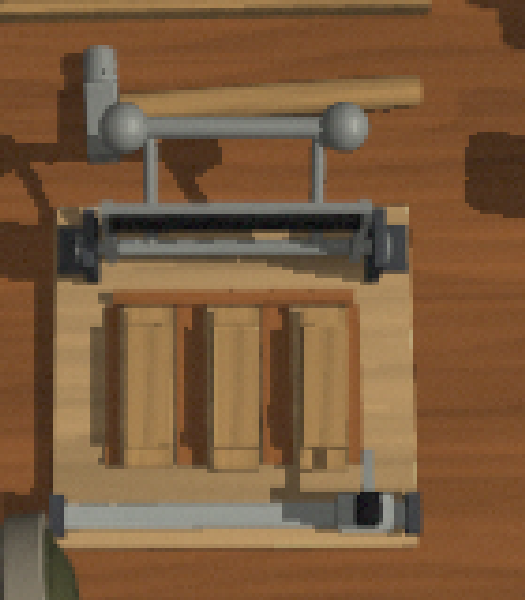

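View pics/b1s.png

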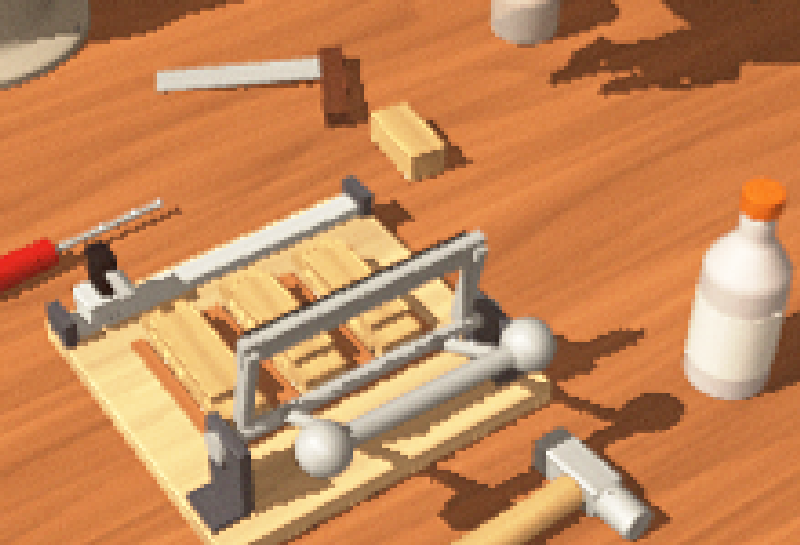

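All three bars lie in their lanes, and the clamp handle is at (235,127) in the crop between the two balls. Next I'll go over the handle with the jaws along nest x.

>>> jog_arm([
  [0,0,0,0.15,-0.1],
  [0,0,0,0.15,-0.1],
  [0,0,0,0.15,-0.1],
  [0,0,0,0.144,-0.1],
  [-0.0122,0.03,0,0,-0.1],
  [-0.0122,0.03,0,0,-0.1],
  [-0.0122,0.03,0,0,-0.1],
  [-0.0122,0.03,0,0,-0.1],
  [-0.0122,0.03,0,0,-0.1],
  [-0.0122,0.03,0,0,-0.1],
  [-0.0122,0.03,0,0,-0.1],
  [-0.0122,0.03,0,0,-0.1],
  [-0.0122,0.03,0,0,-0.1],
  [-0.0122,0.03,0,0,-0.1],
  [-0.0122,0.03,0,0,-0.1],
  [-0.0122,0.03,0,0,-0.1],
  [0,0,0.03,0,-0.1],
  [0,0,0.03,0,-0.1],
  [0,0,0,0,-0.1],
  [0,0,0,0,-0.1],
])

```text
t: 21.4
tcp_pos: [715.7, -6.0, 205.3]
eef_rot: [2.249, 2.194, 0.0]
ft_force: [-0.3, 0.4, 1.3]
finger_gap: 0.453
```

Run:
```python
from h import *
to(715,-3,90,NY)
g=manip.grab_frame("scene"); save(g,"b2s.png",(200,100,400,250))
print(manip.observe()["q"].round(2))
```

```text
t 21.4 tcp [715.7  -6.  205.3] psi -0.025 tilt 0.000 gap 0.45 F [-0.3  0.4  1.3]
turn -0.003 shift tool x 0.0030 y -0.0007 z 0.1153
[-0.17  0.78  0.82 -0.    1.54 -0.15]
```

View pics/b2s.png

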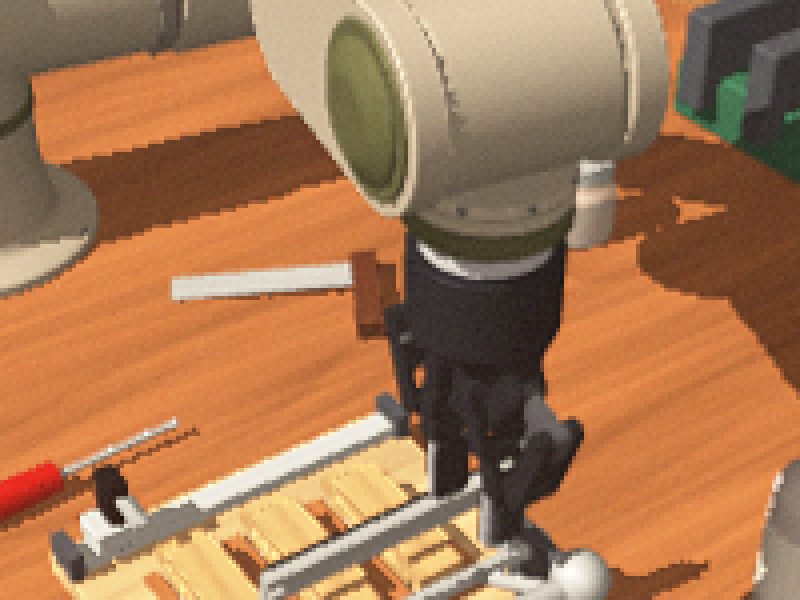

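>>> jog_arm([
  [0.003,0,0.02,-0.003,-0.1],
  [0,0,0.02,0,-0.1],
  [0,0,0.02,0,-0.1],
  [0,0,0.02,0,-0.1],
  [0,0,0,0,-0.1],
  [0,0,0,0,-0.1],
])

```text
t: 22.05
tcp_pos: [716.3, -2.4, 126.7]
eef_rot: [2.244, 2.196, 0.002]
ft_force: [-0.8, 1.3, 0.2]
finger_gap: 0.448
```

Run:
```python
from h import *
to(715,-3,90,NY)
g=manip.grab_frame("scene"); save(g,"b3s.png",(220,150,380,270))
```

```text
t 22.1 tcp [716.3  -2.4 126.7] psi -0.022 tilt 0.003 gap 0.45 F [-0.8  1.3  0.2]
turn 0.000 shift tool x -0.0006 y -0.0013 z 0.0367
```

View pics/b3s.png

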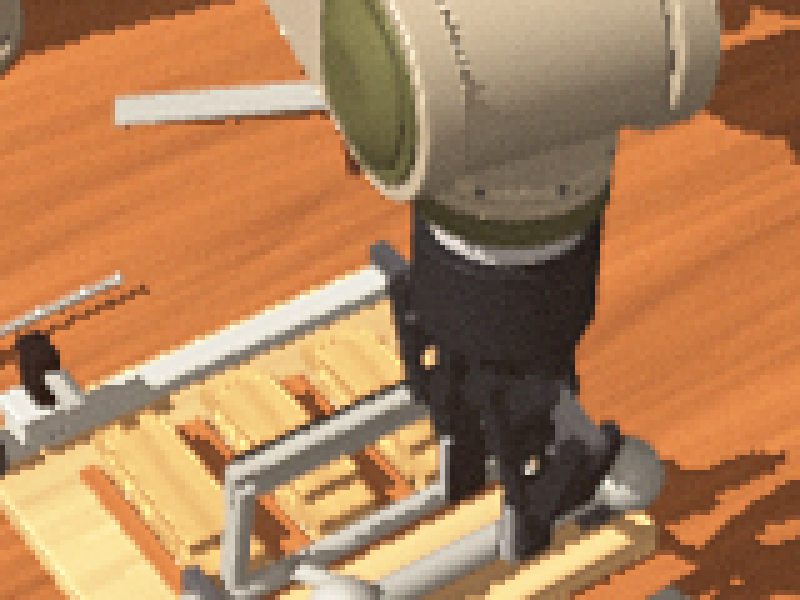

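>>> jog_arm([
  [0,0,0.01,0,-0.1],
  [0,0,0.01,0,-0.1],
  [0,0,0,0,-0.1],
])

```text
t: 22.4
tcp_pos: [714.8, -2.1, 102.5]
eef_rot: [-2.244, -2.195, 0.003]
ft_force: [-0.3, -0.4, -0.7]
finger_gap: 0.45
```

>>> jog_arm([
  [0,0,0.01,0,-0.1],
  [0,0,0.007,0,-0.1],
  [0,0,0,0,-0.1],
])

```text
t: 22.7
tcp_pos: [714.9, -2.1, 85.9]
eef_rot: [-2.244, -2.195, 0.002]
ft_force: [0.2, -0.2, -0.1]
finger_gap: 0.445
```

Run:
```python
from h import *
to(715,-3,90,NY)
g=manip.grab_frame("scene"); save(g,"b4s.png",(220,150,380,270))
```

```text
t 22.7 tcp [714.9  -2.1  85.9] psi -0.022 tilt 0.002 gap 0.45 F [ 0.2 -0.2 -0.1]
turn 0.000 shift tool x -0.0009 y 0.0001 z -0.0041
```

View pics/b4s.png

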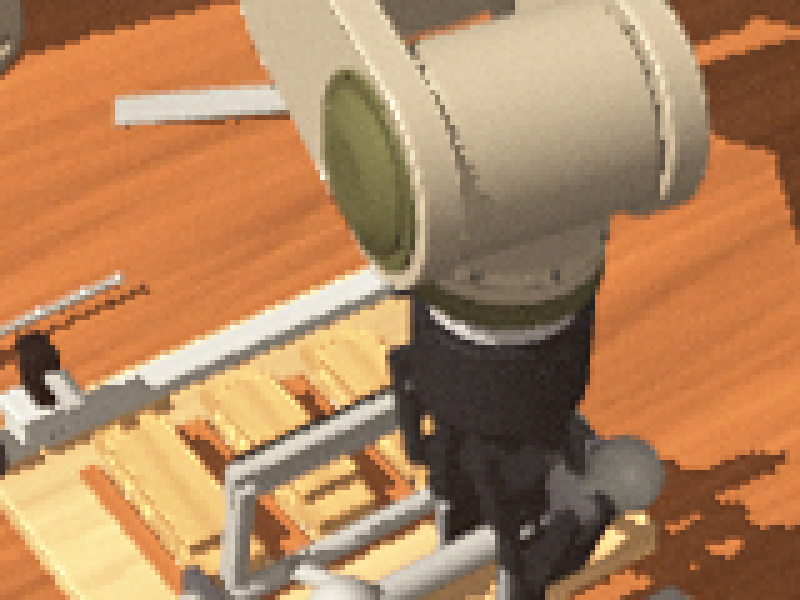

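>>> jog_arm([
  [0,0,-0.003,0,-0.3],
  [0,0,0,0,-1],
  [0,0,0,0,-1],
  [0,0,0,0,-1],
  [0,0,0,0,-1],
], newtons=25)

```text
t: 23.25
tcp_pos: [714.0, -2.2, 91.6]
eef_rot: [-2.243, -2.195, 0.005]
ft_force: [-13.1, -0.3, 9.0]
finger_gap: 0.177
```

Run:
```python
from h import *
to(715,-3,90,NY)
import numpy as np
# arc table rel. to start (q=1.75): forward shift along tool y (nest x) and tool z (down +)
for q in np.arange(1.75,-.01,-.1):
    l=q-.75; print(round(q,2),"y %.1f z %.1f"%(90*(np.sin(l)-np.sin(1)),-90*(np.cos(l)-np.cos(1))))
```

```text
t 23.2 tcp [714.   -2.2  91.6] psi -0.022 tilt 0.004 gap 0.18 F [-13.1  -0.3   9. ]
turn 0.000 shift tool x -0.0008 y 0.0010 z 0.0016
1.75 y 0.0 z -0.0
1.65 y -5.2 z -7.3
1.55 y -11.2 z -14.1
1.45 y -17.8 z -20.2
1.35 y -24.9 z -25.7
1.25 y -32.6 z -30.4
1.15 y -40.7 z -34.3
1.05 y -49.1 z -37.4
0.95 y -57.9 z -39.6
0.85 y -66.7 z -40.9
0.75 y -75.7 z -41.4
0.65 y -84.7 z -40.9
0.55 y -93.6 z -39.6
0.45 y -102.3 z -37.4
0.35 y -110.8 z -34.3
0.25 y -118.9 z -30.4
0.15 y -126.6 z -25.7
0.05 y -133.7 z -20.2
```

The jaws hold the handle: gap 15 mm against its 16 mm. I'll follow its arc.

>>> jog_arm([
  [0,-0.0052,-0.0073,0,-1],
  [0,-0.006,-0.0068,0,-1],
  [0,-0.0066,-0.0061,0,-1],
  [0,0,0,0,-1],
])

```text
t: 23.65
tcp_pos: [698.1, -2.0, 112.3]
eef_rot: [2.244, 2.195, 0.003]
ft_force: [6.7, -0.9, -1.1]
finger_gap: 0.173
```

Run:
```python
from h import *
to(715,-3,90,NY)
g=manip.grab_frame("scene"); save(g,"b5s.png",(220,150,380,270))
```

```text
t 23.6 tcp [698.1  -2.  112.3] psi -0.022 tilt 0.003 gap 0.17 F [ 6.7 -0.9 -1.1]
turn -0.000 shift tool x -0.0007 y 0.0169 z 0.0223
```

View pics/b5s.png

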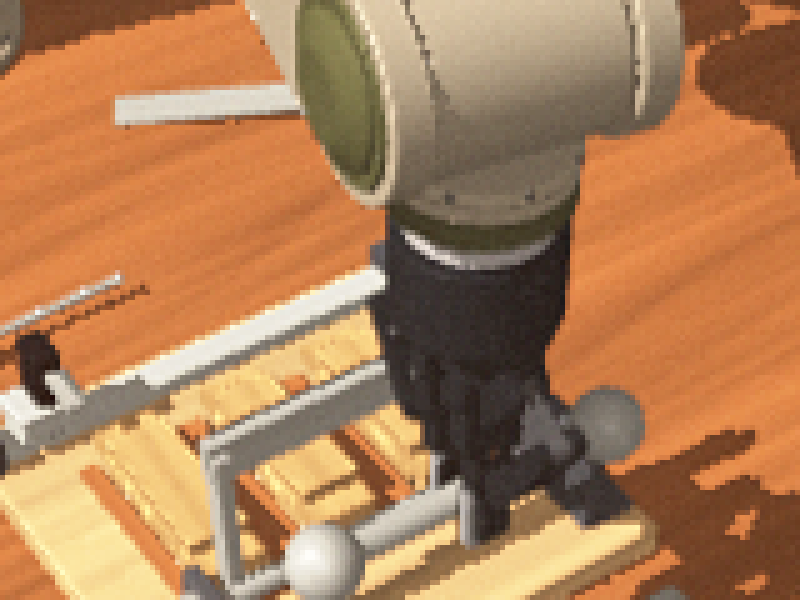

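>>> jog_arm([
  [0,-0.0071,-0.0055,0,-1],
  [0,-0.0077,-0.0047,0,-1],
  [0,-0.0081,-0.0039,0,-1],
  [0,-0.0084,-0.0031,0,-1],
  [0,-0.0088,-0.0022,0,-1],
  [0,0,0,0,-1],
])

```text
t: 24.3
tcp_pos: [658.9, -1.3, 133.0]
eef_rot: [2.242, 2.193, 0.005]
ft_force: [3.7, -1.3, 9.5]
finger_gap: 0.175
```

>>> jog_arm([
  [0,-0.0088,-0.0013,0,-1],
  [0,-0.009,-0.0005,0,-1],
  [0,-0.009,0.0005,0,-1],
  [0,-0.0089,0.0013,0,-1],
  [0,-0.0087,0.0022,0,-1],
  [0,-0.0085,0.0031,0,-1],
  [0,0,0,0,-1],
])

```text
t: 25.0
tcp_pos: [603.5, -0.2, 124.8]
eef_rot: [-2.245, -2.196, 0.004]
ft_force: [-3.4, -2.4, 1.5]
finger_gap: 0.174
```

Run:
```python
from h import *
to(715,-3,90,NY); x,y=nest(100+90*np.sin(-.4),0); print(x,64+90*np.cos(-.4)-21)
g=manip.grab_frame("scene"); save(g,"b6s.png",(220,150,380,270))
```

```text
t 25.0 tcp [ 6.035e+02 -2.000e-01  1.248e+02] psi -0.022 tilt 0.003 gap 0.17 F [-3.4 -2.4  1.5]
turn -0.000 shift tool x -0.0003 y 0.1115 z 0.0348
603.7366313576849 125.89548946025965
```

View pics/b6s.png

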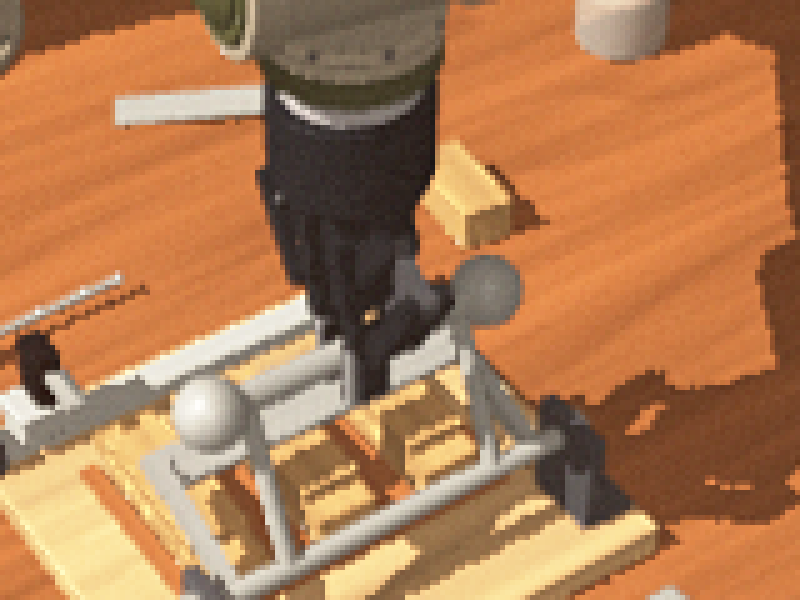

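The clamp follows well at about q = 0.35. I'll bring it down to contact and then release slowly.

>>> jog_arm([
  [0,-0.0081,0.0039,0,-1],
  [0,-0.0077,0.0047,0,-1],
  [0,-0.0071,0.0055,0,-1],
  [0,-0.0031,0.0027,0,-1],
  [0,0,0,0,-1],
  [0,0,0,0,-1],
])

```text
t: 25.65
tcp_pos: [577.6, 0.6, 107.4]
eef_rot: [-2.244, -2.195, 0.004]
ft_force: [-5.4, -5.2, -1.4]
finger_gap: 0.175
```

Run:
```python
from h import *
to(715,-3,90,NY); x,y=nest(100+90*np.sin(-.75),0); print(x,64+90*np.cos(-.75)-21)
g=manip.grab_frame("scene"); save(g,"b7s.png",(220,150,380,270))
```

```text
t 25.6 tcp [577.6   0.6 107.4] psi -0.022 tilt 0.004 gap 0.18 F [-5.4 -5.2 -1.4]
turn 0.000 shift tool x -0.0005 y 0.1375 z 0.0174
577.4431580673614 108.85199819864388
```

View pics/b7s.png

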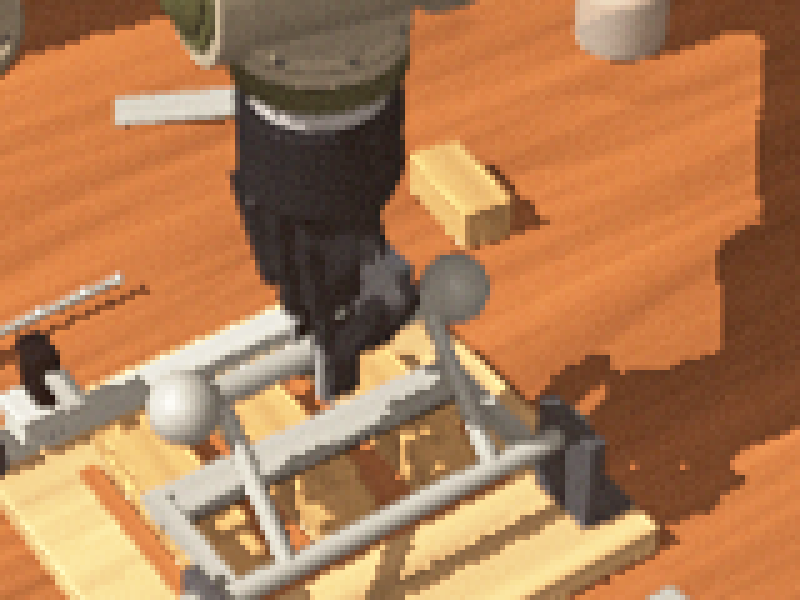

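>>> jog_arm([
  [0,0,0,0,-0.3],
  [0,0,0,0,-0.2],
  [0,0,0,0,-0.1],
  [0,0,-0.01,0,-0.1],
  [0,0,-0.02,0,-0.1],
  [0,0,-0.04,0,-0.1],
  [0,0,-0.04,0,-0.1],
  [0,-0.04,0,0,-0.1],
  [0,-0.04,0,0,-0.1],
  [0,-0.04,0,0,-0.1],
  [0,-0.04,0,0,-0.1],
  [0,0,0,0,-0.1],
])

```text
t: 26.9
tcp_pos: [415.5, 5.0, 218.7]
eef_rot: [-2.245, -2.197, 0.0]
ft_force: [-0.5, -0.1, 0.4]
finger_gap: 0.444
```

Run:
```python
from h import *
f=manip.grab_frame("top");g=manip.grab_frame("scene"); save(f,"b8.png",(225,100,365,260)); save(g,"b8s.png",(210,180,350,285))
to(450.5,-90.5,55,np.pi/2+NY)
h=f["color"][235-10:235+12,310:340].sum(2)
v,u=np.nonzero(f["color"][215:250,300:345].sum(2)<90); print(u.mean()+300,v.mean()+215,len(u))
print(plane(f,[(u.mean()+300,v.mean()+215)],78), (plane(f,[(u.mean()+300,v.mean()+215)],78)[0,:2]-N0))
```

```text
t 27.0 tcp [419.    4.3 219.2] psi -0.022 tilt 0.003 gap 0.45 F [ 0.1 -0.9 -0.1]
turn -1.571 shift tool x -0.0336 y -0.0941 z 0.1642
nan nan 0
[[nan nan nan]] [nan nan]<stdin>:5: RuntimeWarning: Mean of empty slice.
  ret = ret.dtype.type(ret / rcount)
<stdin>:6: RuntimeWarning: Mean of empty slice.
```

View pics/b8.png

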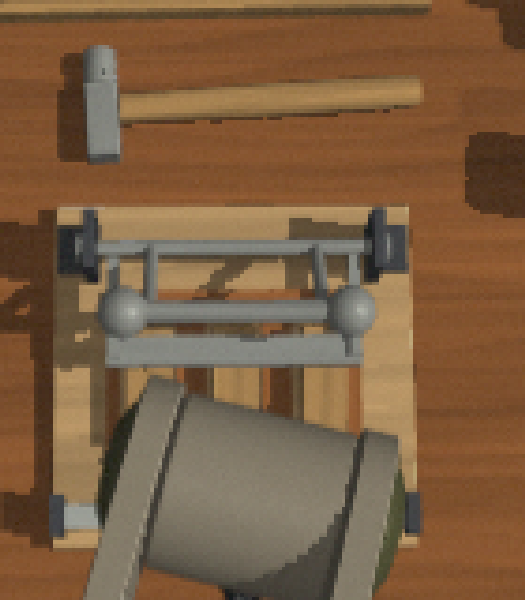

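View pics/b8s.png

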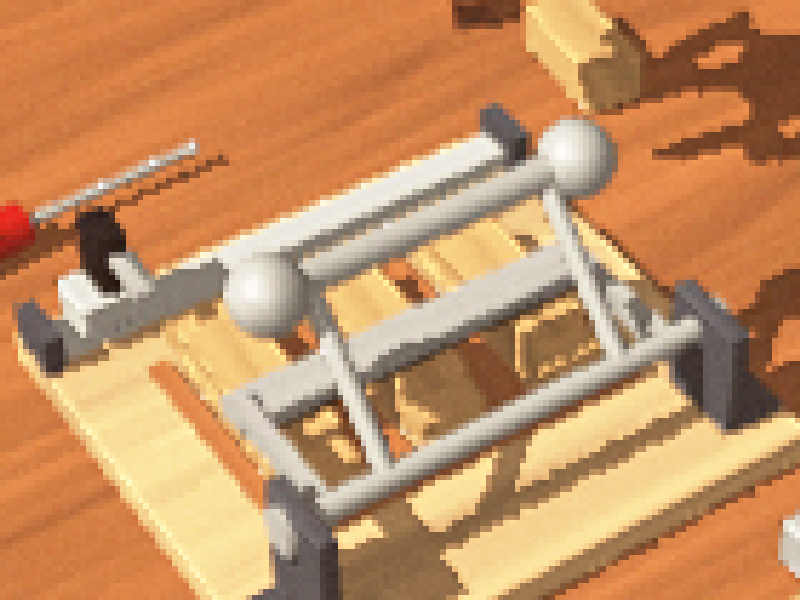

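Run:
```python
from h import *
to(450.5,-90.5,53,NY)
f=manip.grab_frame("top")
print(plane(f,[(122/3.75+224.5,312/3.75+99.5),(351/3.75+224.5,311/3.75+99.5)],129.9), nest(38.7,0))
```

```text
t 27.0 tcp [419.    4.3 219.2] psi -0.022 tilt 0.003 gap 0.45 F [ 0.1 -0.9 -0.1]
turn -0.000 shift tool x -0.0941 y 0.0336 z 0.1662
[[578.88498472  78.06139243 129.9       ]
 [576.35612086 -78.83583507 129.9       ]] [577.49063498  -1.05133132]
```

The ball positions match q = 0 to within 1–2 mm, so the clamp is down. Now the gauge knob.

>>> jog_arm([
  [-0.03,0.011,0,0,-0.1],
  [-0.032,0.011,0,0,-0.1],
  [-0.032,0.0116,0.03,0,-0.1],
  [0,0,0.04,0,-0.1],
  [0,0,0.03,0,-0.1],
  [0,0,0,0,-0.1],
  [0,0,0,0,-0.1],
])

```text
t: 27.75
tcp_pos: [451.3, -90.7, 118.7]
eef_rot: [2.245, 2.197, 0.0]
ft_force: [-0.3, 0.2, 0.2]
finger_gap: 0.448
```

Run:
```python
from h import *
to(450.5,-90.5,53,NY)
g=manip.grab_frame("scene"); save(g,"c1s.png",(180,160,320,265))
```

```text
t 27.8 tcp [451.3 -90.7 118.7] psi -0.022 tilt 0.000 gap 0.45 F [-0.3  0.2  0.2]
turn 0.000 shift tool x 0.0001 y -0.0008 z 0.0657
```

View pics/c1s.png

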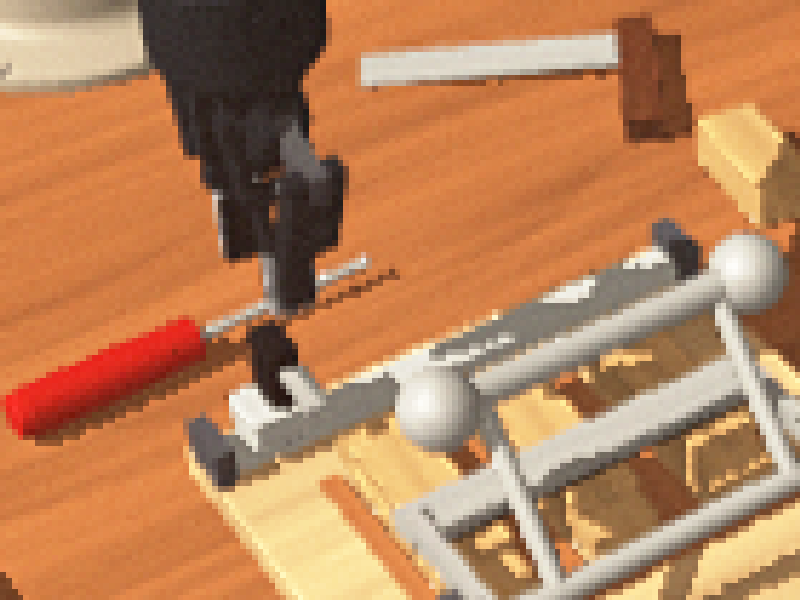

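>>> jog_arm([
  [0,0,0.02,0,-0.1],
  [0,0,0.02,0,-0.1],
  [0,0,0,0,-0.1],
])

```text
t: 28.1
tcp_pos: [450.4, -90.2, 78.0]
eef_rot: [-2.245, -2.197, 0.0]
ft_force: [0.4, -0.5, 0.4]
finger_gap: 0.448
```

>>> jog_arm([
  [0,0,0.015,0,-0.1],
  [0,0,0.01,0,-0.1],
  [0,0,0,0,-0.1],
  [0,0,0,0,-1],
  [0,0,0,0,-1],
  [0,0,0,0,-1],
  [0,0,0,0,-1],
])

```text
t: 28.8
tcp_pos: [445.3, -89.2, 53.4]
eef_rot: [-2.235, -2.191, 0.012]
ft_force: [-32.4, -0.3, 21.4]
finger_gap: 0.279
```

Run:
```python
from h import *
to(450.5,-90.5,53,NY)
g=manip.grab_frame("scene"); save(g,"c2s.png",(180,160,320,265))
```

```text
t 28.8 tcp [445.3 -89.2  53.4] psi -0.020 tilt 0.014 gap 0.28 F [-32.4  -0.3  21.4]
turn 0.002 shift tool x -0.0012 y 0.0052 z 0.0004
```

View pics/c2s.png

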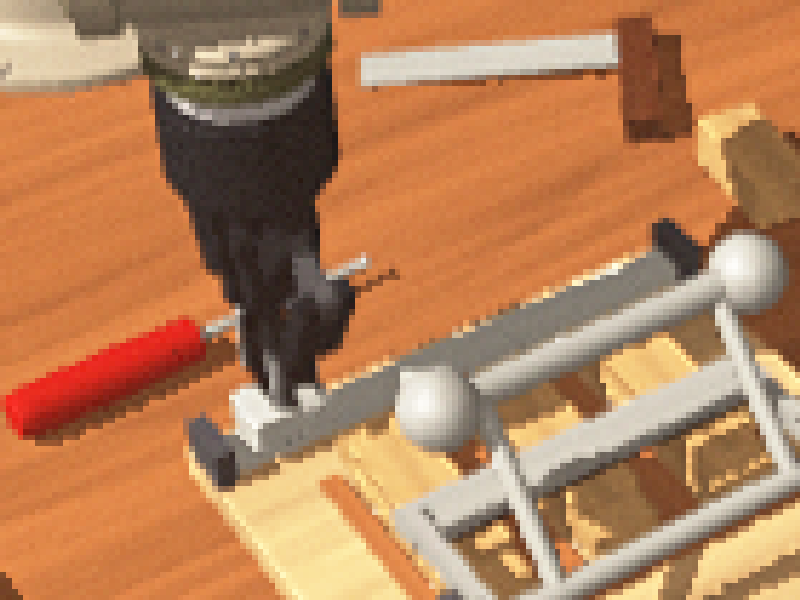

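The knob is about 5 mm nearer than I measured, so I'll take up that offset in the command to relieve the force.

>>> jog_arm([
  [0,-0.003,0,0,-1],
  [0,-0.003,0,0,-1],
  [0,0,0,0,-1],
])

```text
t: 29.15
tcp_pos: [444.8, -90.2, 53.6]
eef_rot: [2.245, 2.196, 0.001]
ft_force: [2.3, 1.1, -4.8]
finger_gap: 0.28
```

>>> jog_arm([
  [0.01,0,0,0,-1],
  [0.02,0,0,0,-1],
  [0.02,0,0,0,-1],
  [0.02,0,0,0,-1],
  [0.02,0,0,0,-1],
  [0,0,0,0,-1],
])

```text
t: 29.75
tcp_pos: [446.3, 1.7, 53.6]
eef_rot: [-2.243, -2.2, -0.0]
ft_force: [-2.5, 1.2, 3.7]
finger_gap: 0.278
```

>>> jog_arm([
  [0.02,0,0,0,-1],
  [0.02,0,0,0,-1],
  [0.02,0,0,0,-1],
  [0.02,0,0,0,-1],
  [0.015,0,0,0,-1],
  [0.01,0,0,0,-1],
  [0,0,0,0,-1],
  [0,0,0,0,-1],
])

```text
t: 30.55
tcp_pos: [448.0, 104.5, 53.5]
eef_rot: [-2.244, -2.197, 0.003]
ft_force: [-7.2, -0.8, 5.9]
finger_gap: 0.279
```

Run:
```python
from h import *
to(450.5,-90.5,53,NY)
g=manip.grab_frame("scene"); save(g,"c3s.png",(180,140,340,260))
```

```text
t 30.6 tcp [448.  104.5  53.5] psi -0.021 tilt 0.002 gap 0.28 F [-7.2 -0.8  5.9]
turn 0.001 shift tool x -0.1949 y 0.0068 z 0.0005
```

View pics/c3s.png

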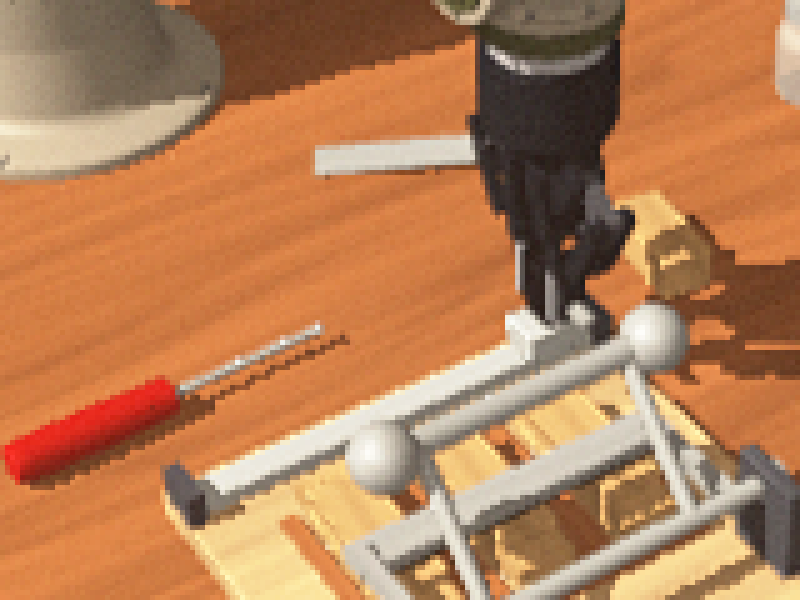

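The carriage is almost at the far end. I'll push gently until the stop answers.

>>> jog_arm([
  [0.004,-0.001,0,0,-1],
  [0.003,0,0,0,-1],
  [0,0,0,0,-1],
  [0,0,0,0,-1],
])

```text
t: 31.0
tcp_pos: [448.0, 107.5, 53.4]
eef_rot: [2.241, 2.196, -0.009]
ft_force: [-4.9, -33.8, 2.7]
finger_gap: 0.278
```

>>> jog_arm([
  [-0.004,0,0,0,-1],
  [-0.02,0,0,0,-1],
  [-0.02,0,0,0,-1],
  [-0.02,0,0,0,-1],
  [-0.02,0,0,0,-1],
  [-0.02,0,0,0,-1],
  [-0.02,0,0,0,-1],
  [-0.02,0,0,0,-1],
  [-0.02,0,0,0,-1],
  [-0.02,0,0,0,-1],
  [-0.01,0,0,0,-1],
  [-0.004,0,0,0,-1],
  [0,0,0,0,-1],
  [0,0,0,0,-1],
])

```text
t: 32.4
tcp_pos: [444.9, -87.4, 53.5]
eef_rot: [2.244, 2.193, 0.003]
ft_force: [6.4, -1.8, -5.4]
finger_gap: 0.273
```

>>> jog_arm([
  [-0.004,0,0,0,-1],
  [0,0,0,0,-1],
  [0,0,0,0,-1],
])

```text
t: 32.7
tcp_pos: [444.9, -91.3, 53.5]
eef_rot: [2.243, 2.194, 0.003]
ft_force: [7.0, -1.1, -6.5]
finger_gap: 0.278
```

Run:
```python
from h import *
to(450.5,-90.5,53,NY)
g=manip.grab_frame("scene"); save(g,"c4s.png",(180,140,340,260))
```

```text
t 32.7 tcp [444.9 -91.3  53.5] psi -0.022 tilt 0.004 gap 0.28 F [ 7.  -1.1 -6.5]
turn -0.000 shift tool x 0.0009 y 0.0056 z 0.0005
```

View pics/c4s.png

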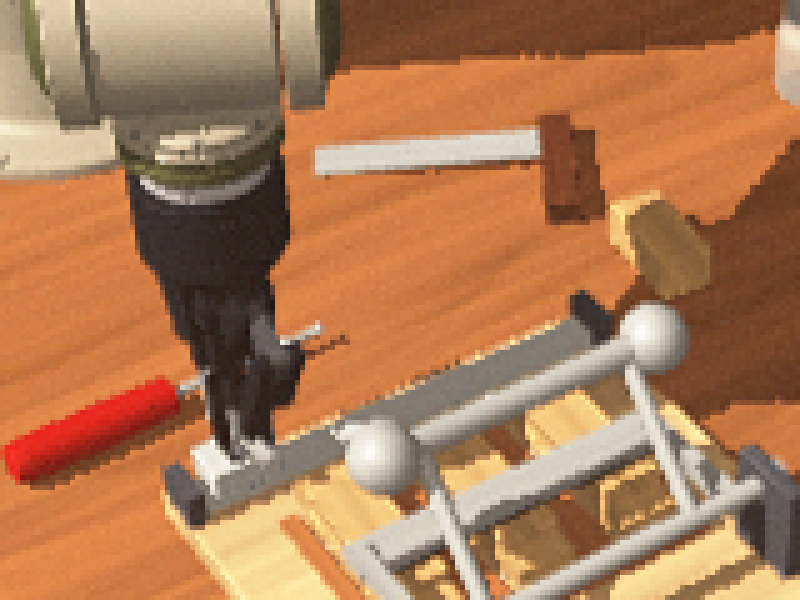

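>>> jog_arm([
  [0,0,0,0,-0.1],
  [0,0,0,0,-0.1],
  [0,0,0,0,-0.1],
  [0,0,-0.02,0,-0.1],
  [0,0,-0.04,0,-0.1],
  [0,0,-0.04,0,-0.1],
  [0,0,-0.04,0,-0.1],
  [0,0,0,0,-0.1],
])

```text
t: 33.55
tcp_pos: [445.2, -91.1, 197.7]
eef_rot: [2.239, 2.191, 0.005]
ft_force: [-0.4, -0.4, -1.0]
finger_gap: 0.449
```

Run:
```python
from h import *
to(577.6,-0.7,108,NY)
g=manip.grab_frame("scene"); save(g,"c5s.png",(180,140,340,260))
f=manip.grab_frame("top"); save(f,"c5.png",(225,100,365,260))
```

```text
t 33.5 tcp [445.2 -91.1 197.7] psi -0.022 tilt 0.009 gap 0.45 F [-0.4 -0.4 -1. ]
turn 0.000 shift tool x 0.0933 y 0.1304 z 0.0897
```

View pics/c5s.png

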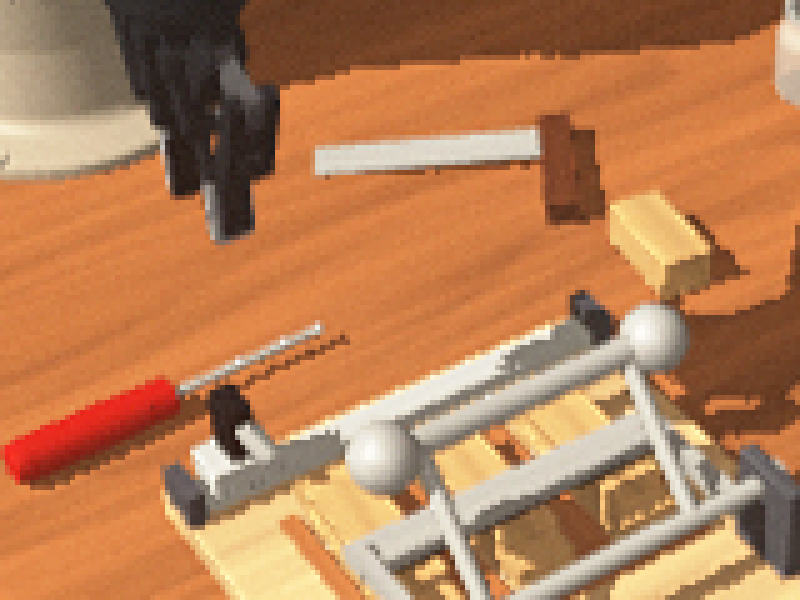

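The carriage is at its home stop, as it was at the start. Back to the handle.

>>> jog_arm([
  [0.023,0.033,0,0,-0.1],
  [0.023,0.033,0,0,-0.1],
  [0.023,0.032,0,0,-0.1],
  [0.024,0.032,0,0,-0.1],
  [0,0,0.03,0,-0.1],
  [0,0,0.02,0,-0.1],
  [0,0,0,0,-0.1],
])

```text
t: 34.35
tcp_pos: [573.3, 0.4, 138.6]
eef_rot: [-2.24, -2.192, 0.008]
ft_force: [0.3, -0.8, 0.6]
finger_gap: 0.446
```

Run:
```python
from h import *
to(577.6,-0.7,108,NY)
```

```text
t 34.4 tcp [5.733e+02 4.000e-01 1.386e+02] psi -0.022 tilt 0.009 gap 0.45 F [ 0.3 -0.8  0.6]
turn 0.000 shift tool x -0.0010 y 0.0043 z 0.0306
```

>>> jog_arm([
  [0,0.004,0,0,-0.1],
  [0,0,0,0,-0.1],
  [0,0,0,0,-0.1],
])

```text
t: 34.65
tcp_pos: [579.8, -0.4, 143.9]
eef_rot: [2.245, 2.196, 0.001]
ft_force: [0.2, 0.5, 0.2]
finger_gap: 0.453
```

Run:
```python
from h import *
to(577.6,-0.7,108,NY)
g=manip.grab_frame("scene"); save(g,"c6s.png",(200,140,360,260))
```

```text
t 34.6 tcp [ 5.798e+02 -4.000e-01  1.439e+02] psi -0.022 tilt 0.002 gap 0.45 F [0.2 0.5 0.2]
turn -0.000 shift tool x -0.0003 y -0.0022 z 0.0359
```

View pics/c6s.png

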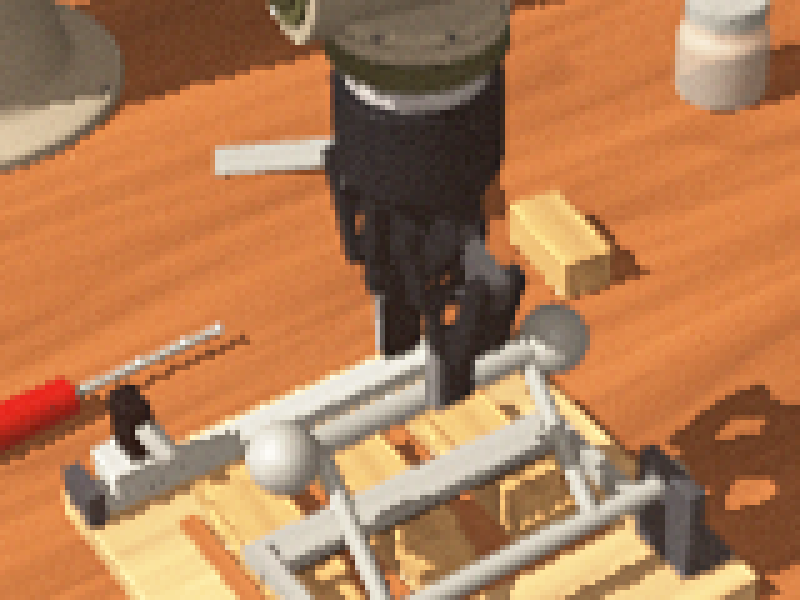

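>>> jog_arm([
  [0,-0.002,0.015,0,-0.1],
  [0,0,0.013,0,-0.1],
  [0,0,0.008,0,-0.1],
  [0,0,0,0,-0.1],
  [0,0,0,0,-1],
  [0,0,0,0,-1],
  [0,0,0,0,-1],
  [0,0,0,0,-1],
])

```text
t: 35.5
tcp_pos: [577.0, -0.2, 107.5]
eef_rot: [-2.245, -2.197, 0.001]
ft_force: [-5.0, -0.5, 3.7]
finger_gap: 0.179
```

>>> jog_arm([
  [0,0.0034,-0.003,0,-1],
  [0,0.0071,-0.0055,0,-1],
  [0,0.0077,-0.0047,0,-1],
  [0,0.0081,-0.0039,0,-1],
  [0,0.0085,-0.0031,0,-1],
  [0,0.0087,-0.0022,0,-1],
  [0,0.0089,-0.0013,0,-1],
  [0,0.009,-0.0005,0,-1],
  [0,0,0,0,-1],
])

```text
t: 36.4
tcp_pos: [639.6, -1.3, 132.1]
eef_rot: [2.245, 2.197, 0.002]
ft_force: [-2.4, 0.6, 6.2]
finger_gap: 0.178
```

>>> jog_arm([
  [0,0.009,0.0005,0,-1],
  [0,0.0088,0.0013,0,-1],
  [0,0.0088,0.0022,0,-1],
  [0,0.0084,0.0031,0,-1],
  [0,0.0081,0.0039,0,-1],
  [0,0.0077,0.0047,0,-1],
  [0,0,0,0,-1],
])

```text
t: 37.1
tcp_pos: [690.8, -2.4, 114.9]
eef_rot: [2.245, 2.196, 0.003]
ft_force: [1.8, 3.0, 0.7]
finger_gap: 0.181
```

>>> jog_arm([
  [0,0.0071,0.0055,0,-1],
  [0,0.0066,0.0061,0,-1],
  [0,0.006,0.0068,0,-1],
  [0,0.003,0.004,0,-1],
  [0,0,0,0,-1],
  [0,0,0,0,-1],
])

```text
t: 37.7
tcp_pos: [712.4, -3.1, 92.4]
eef_rot: [-2.246, -2.197, -0.0]
ft_force: [2.9, 2.9, -3.3]
finger_gap: 0.173
```

Run:
```python
from h import *
to(715,-3,91,NY)
g=manip.grab_frame("scene"); save(g,"d1s.png",(220,140,380,260))
```

```text
t 37.7 tcp [712.4  -3.1  92.4] psi -0.022 tilt 0.000 gap 0.17 F [ 2.9  2.9 -3.3]
turn 0.000 shift tool x 0.0001 y 0.0026 z 0.0014
```

View pics/d1s.png

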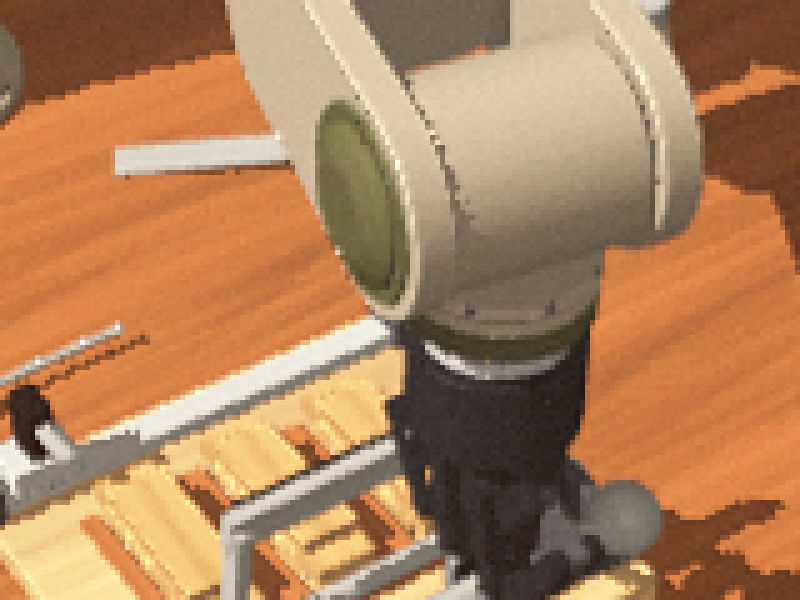

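The clamp is back, with the handle within about 3 mm of its stop. I'll release it, rise straight up and retreat.

>>> jog_arm([
  [0,0,0,0,-0.3],
  [0,0,0,0,-0.1],
  [0,0,0,0,-0.1],
  [0,0,-0.01,0,-0.1],
  [0,0,-0.02,0,-0.1],
  [0,0,-0.03,0,-0.1],
  [0,0,-0.04,0,-0.1],
  [0,0,-0.04,0,-0.1],
  [0,0,-0.03,0,-0.1],
  [0,-0.04,0,0,-0.1],
  [0,-0.04,0,0,-0.1],
  [0,-0.04,0,0,-0.1],
  [0,-0.04,0,0,-0.1],
  [0,-0.04,0,0,-0.1],
  [0,-0.04,0,0,-0.1],
  [0,-0.04,0,0,-0.1],
  [0,-0.04,0,-0.15,-0.1],
  [0,0,0,-0.15,-0.1],
  [0,0,0,0,-0.1],
])

```text
t: 39.65
tcp_pos: [392.0, 3.8, 264.3]
eef_rot: [1.89, 2.507, 0.001]
ft_force: [-0.6, -0.1, 0.4]
finger_gap: 0.451
```

Run:
```python
from h import *
f=manip.grab_frame("top");g=manip.grab_frame("scene"); save(f,"d2.png",(225,100,365,260)); save(g,"d2s.png",(200,150,420,300))
x,y=nest(2,-64); to(x,y,25,np.pi/2+NY)
```

```text
t 39.8 tcp [392.7   3.8 263.7] psi 0.274 tilt 0.001 gap 0.45 F [ 0.4 -0.2  0.4]
turn -1.275 shift tool x -0.1481 y -0.0648 z 0.2387
```

View pics/d2.png

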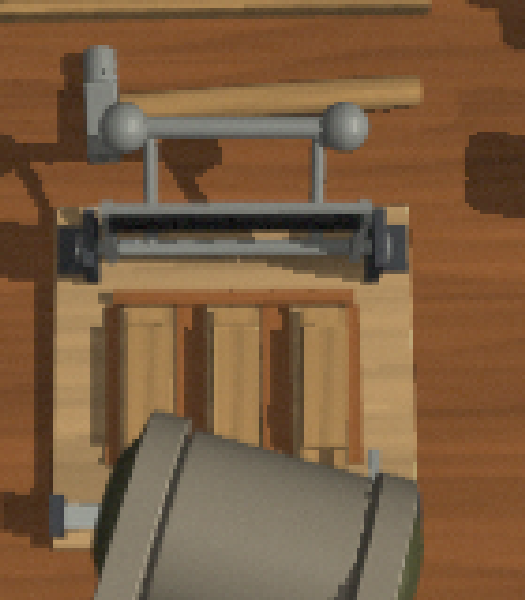

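View pics/d2s.png

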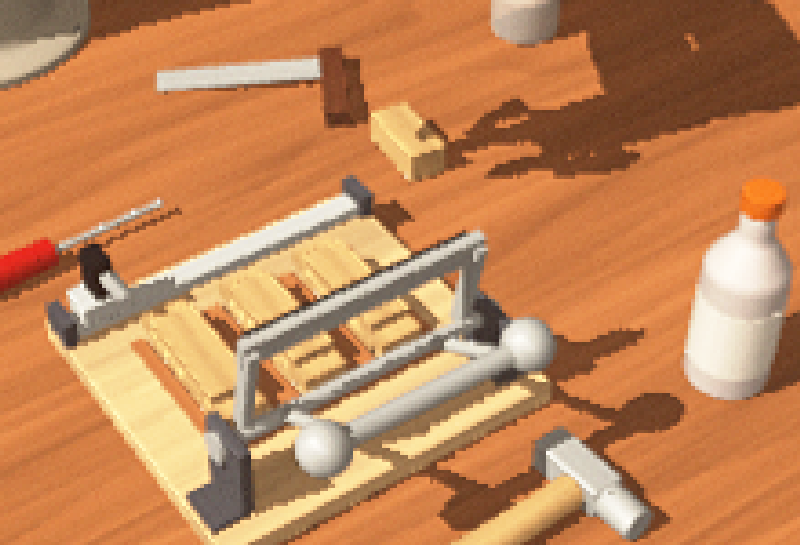

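Run:
```python
from h import *
g=manip.grab_frame("scene"); f=manip.grab_frame("top")
P=[(*tray(a,b),22) for a,b in((85,118),(85,-118),(-85,-118),(-85,118))]
for fr_,n,c in((g,"t_s.png",(60,235,200,345)),(f,"t_t.png",(365,190,475,270))):
    i=fr_["color"].copy(); s=800/(c[2]-c[0])
    im=cv2.resize(i[c[1]:c[3],c[0]:c[2],::-1],None,fx=s,fy=s,interpolation=cv2.INTER_NEAREST)
    for u in proj(fr_,P): cv2.circle(im,tuple(np.round((u+.5-np.array(c[:2]))*s).astype(int)),3,(255,0,255),-1)
    im=im[:600]; cv2.imwrite("pics/"+n,im)
```

```text
(no output)
```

View pics/t_s.png

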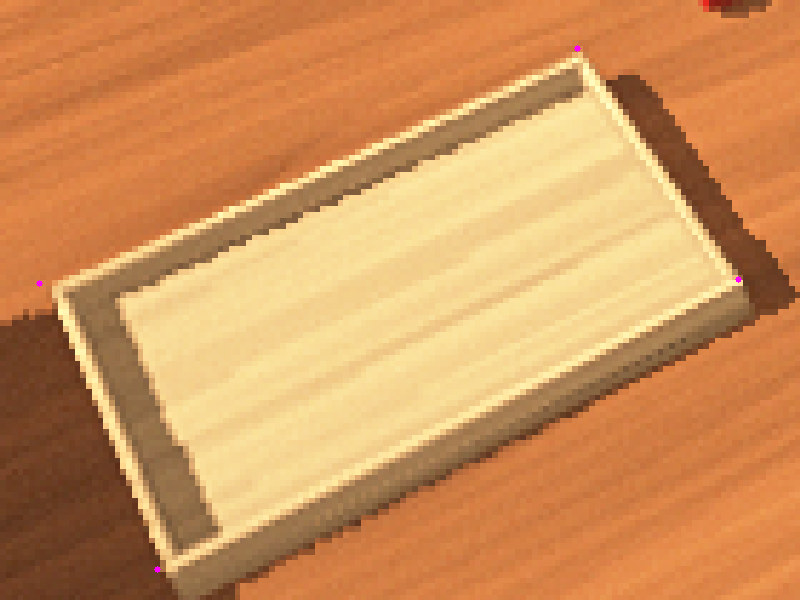

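View pics/t_t.png

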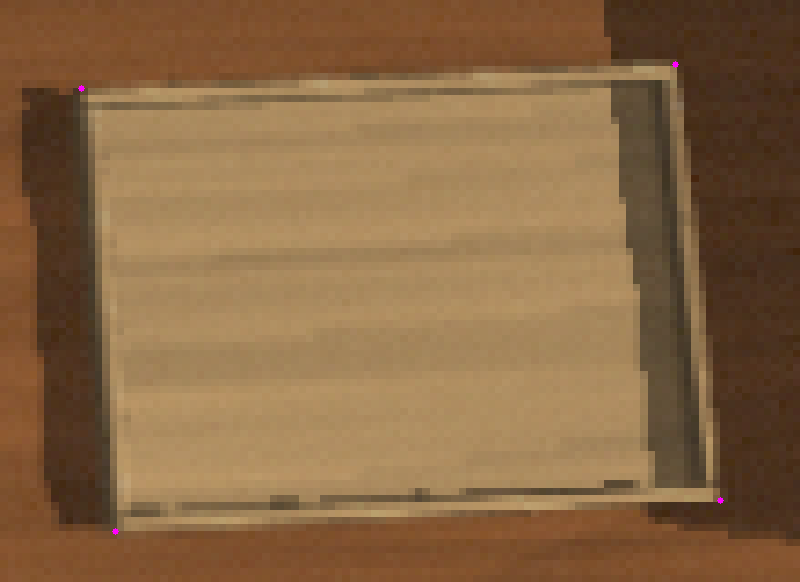

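The tray corners agree within 1 px in the top view and about 2 px in the scene view, which the clearances allow for. Now I'll move the bars, starting with lane y = -64.

>>> jog_arm([
  [0,0,0,-0.142,0.15],
  [0,0,0,-0.142,0.15],
  [0,0,0,-0.142,0.15],
  [0,0,0,-0.142,0.15],
  [0,0,0,-0.142,0.15],
  [0,0,0,-0.142,0.15],
  [0,0,0,-0.142,0.15],
  [0,0,0,-0.142,0.15],
  [0,0,0,-0.139,0.15],
  [-0.037,-0.016,0,0,0.15],
  [-0.037,-0.016,0,0,0.15],
  [-0.037,-0.016,0.04,0,0.15],
  [-0.037,-0.0165,0.04,0,0.15],
  [0,0,0.04,0,0.15],
  [0,0,0.04,0,0.15],
  [0,0,0.02,0,0.15],
  [0,0,0,0,0.15],
  [0,0,0,0,0.15],
], newtons=40)

```text
t: 41.65
tcp_pos: [530.9, -59.2, 93.3]
eef_rot: [0.029, 3.141, -0.0]
ft_force: [-0.5, -0.0, -0.3]
finger_gap: 0.575
```

```bash
sed -i 's/T0=np.array(\[457.8,-369.\])/T0=np.array([459.5,-368.])/' h.py
python3 - <<'E'
from h import *
g=manip.grab_frame("scene"); save(g,"d3s.png",(200,150,360,270))
x,y=nest(2,-64); to(x,y,24.5,np.pi/2+NY)
E
```

```text
t 41.7 tcp [531.2 -59.3  94. ] psi 1.552 tilt 0.002 gap 0.58 F [ 1.2  0.2 -0.3]
turn 0.004 shift tool x -0.0083 y -0.0047 z 0.0695
```

View pics/d3s.png

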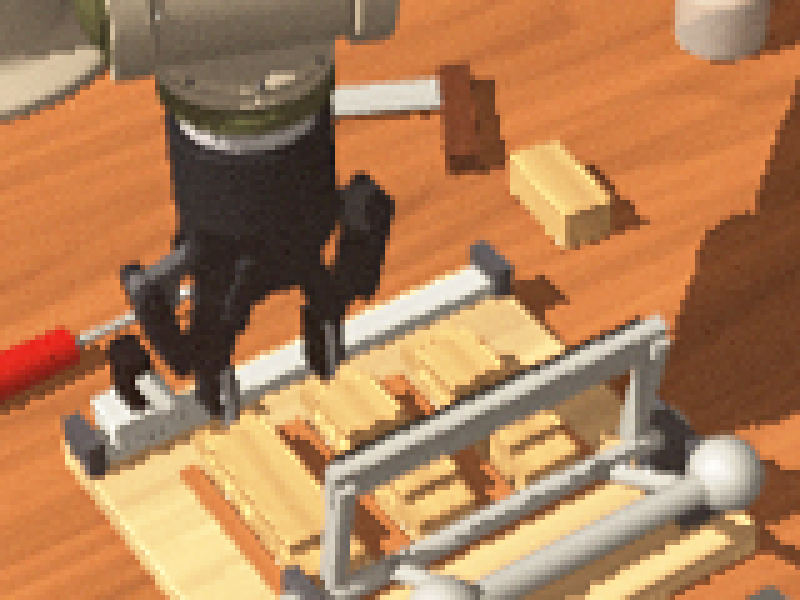

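>>> jog_arm([
  [-0.0085,-0.005,0,0.004,0.15],
  [0,0,0,0,0.15],
  [0,0,0.03,0,0.15],
  [0,0,0.025,0,0.15],
  [0,0,0.0145,0,0.15],
  [0,0,0,0,0.15],
  [0,0,0,0,-1],
  [0,0,0,0,-1],
  [0,0,0,0,-1],
  [0,0,0,0,-1],
])

```text
t: 42.7
tcp_pos: [539.4, -64.5, 24.4]
eef_rot: [0.034, 3.139, -0.001]
ft_force: [-0.6, -0.0, 7.4]
finger_gap: 0.39
```

>>> jog_arm([
  [0,0,0,0,-1],
  [0,0,-0.01,0,-1],
  [0,0,-0.03,0,-1],
  [0,0,-0.03,0,-1],
  [0,0,-0.03,0,-1],
  [0,0,0,0,-1],
  [0,0,0,0,-1],
])

```text
t: 43.4
tcp_pos: [538.6, -64.2, 123.8]
eef_rot: [0.034, 3.141, -0.0]
ft_force: [-0.0, 0.2, -1.6]
finger_gap: 0.392
```

Run:
```python
from h import *
x,y=tray(0,-65); to(x,y,13,np.pi/2+TY); print(x,y)
```

```text
t 43.4 tcp [538.6 -64.2 123.8] psi 1.549 tilt 0.001 gap 0.39 F [-0.   0.2 -1.6]
turn -0.042 shift tool x 0.0852 y -0.3671 z 0.1108
460.79991333506666 -432.9870004333276
```

>>> jog_arm([
  [0,0,0,-0.042,-1],
  [0.007,-0.03,0,0,-1],
  [0.007,-0.03,0,0,-1],
  [0.007,-0.03,0,0,-1],
  [0.007,-0.03,0,0,-1],
  [0.007,-0.03,0,0,-1],
  [0.007,-0.03,0,0,-1],
  [0.007,-0.03,0,0,-1],
  [0.007,-0.03,0,0,-1],
  [0.007,-0.03,0,0,-1],
  [0.007,-0.03,0,0,-1],
  [0.007,-0.03,0,0,-1],
  [0.008,-0.037,0,0,-1],
  [0,0,0.03,0,-1],
  [0,0,0.03,0,-1],
  [0,0,0,0,-1],
  [0,0,0,0,-1],
])

```text
t: 45.1
tcp_pos: [461.0, -432.6, 63.1]
eef_rot: [0.032, -3.141, -0.002]
ft_force: [0.4, -0.3, -1.2]
finger_gap: 0.389
```

Run:
```python
from h import *
x,y=tray(0,-65); to(x,y,13,np.pi/2+TY)
g=manip.grab_frame("scene"); save(g,"e1s.png",(40,200,200,320))
```

```text
t 45.1 tcp [ 461.  -432.6   63.1] psi 1.591 tilt 0.001 gap 0.39 F [ 0.4 -0.3 -1.2]
turn 0.000 shift tool x 0.0002 y -0.0004 z 0.0501
```

View pics/e1s.png

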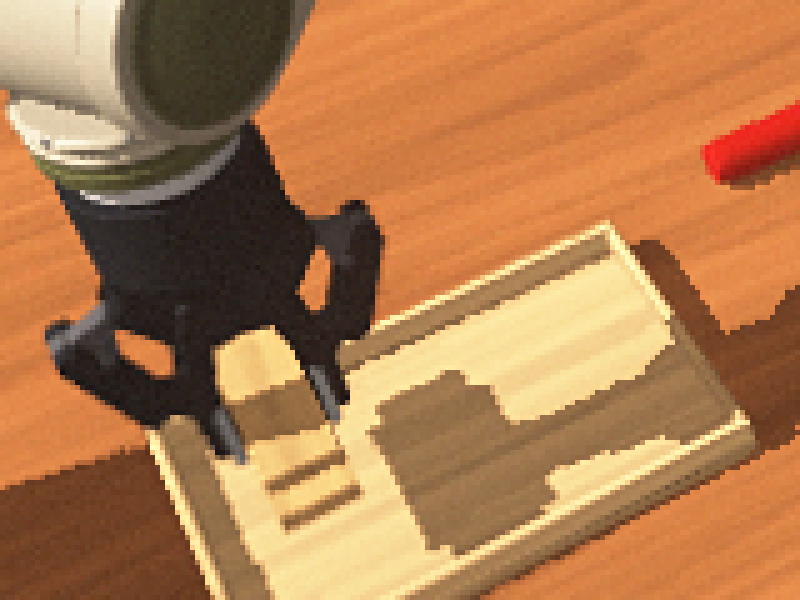

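>>> jog_arm([
  [0,0,0.025,0,-1],
  [0,0,0.015,0,-1],
  [0,0,0.0095,0,-1],
  [0,0,0,0,-1],
])

```text
t: 45.55
tcp_pos: [461.1, -432.8, 13.4]
eef_rot: [0.032, -3.141, -0.001]
ft_force: [-0.8, -0.1, -0.2]
finger_gap: 0.386
```

>>> jog_arm([
  [0,0,0,0,0.1],
  [0,0,0,0,0.1],
  [0,0,-0.01,0,0.1],
  [0,0,-0.03,0,0.1],
  [0,0,-0.04,0,0.15],
  [0,0,-0.04,0,0.15],
  [-0.007,0.035,0,0,0.15],
  [-0.007,0.035,0,0,0.15],
  [-0.007,0.035,0,0,0.15],
  [-0.007,0.035,0,0,0.15],
  [-0.007,0.035,0,0,0.15],
  [-0.007,0.035,0,0,0.15],
  [-0.007,0.035,0,0,0.15],
  [-0.007,0.035,0,0,0.15],
  [-0.007,0.035,0,0,0.15],
  [-0.007,0.035,0,0,0.15],
  [-0.007,0.035,0,0,0.15],
  [-0.007,0.035,0,0.042,0.15],
  [0,0,0,0,0.15],
])

```text
t: 47.45
tcp_pos: [537.0, -7.9, 134.9]
eef_rot: [0.03, 3.14, 0.001]
ft_force: [-0.8, -0.0, -0.0]
finger_gap: 0.575
```

Run:
```python
from h import *
x,y=nest(2,0); to(x,y,24.5,np.pi/2+NY)
g=manip.grab_frame("scene"); save(g,"e2s.png",(40,180,320,350)); f=manip.grab_frame("top"); save(f,"e2.png",(225,120,475,270))
```

```text
t 47.5 tcp [537.   -7.9 134.9] psi 1.552 tilt 0.002 gap 0.58 F [-0.8 -0.  -0. ]
turn 0.003 shift tool x -0.0036 y 0.0078 z 0.1104
```

View pics/e2s.png

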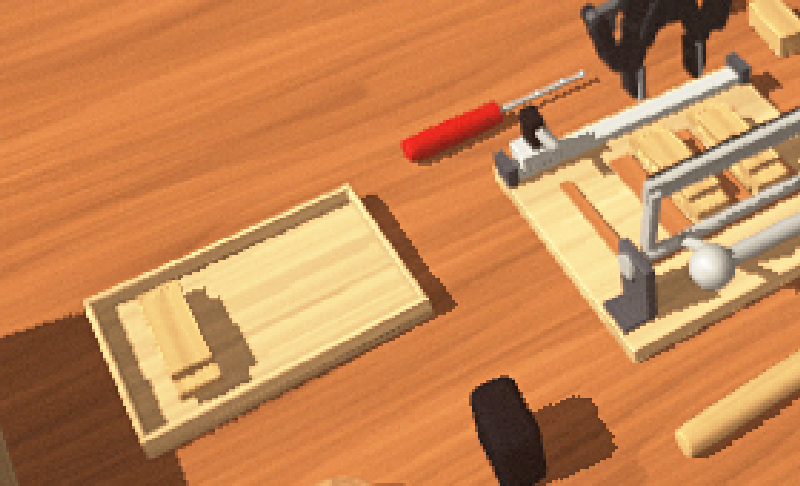

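View pics/e2.png

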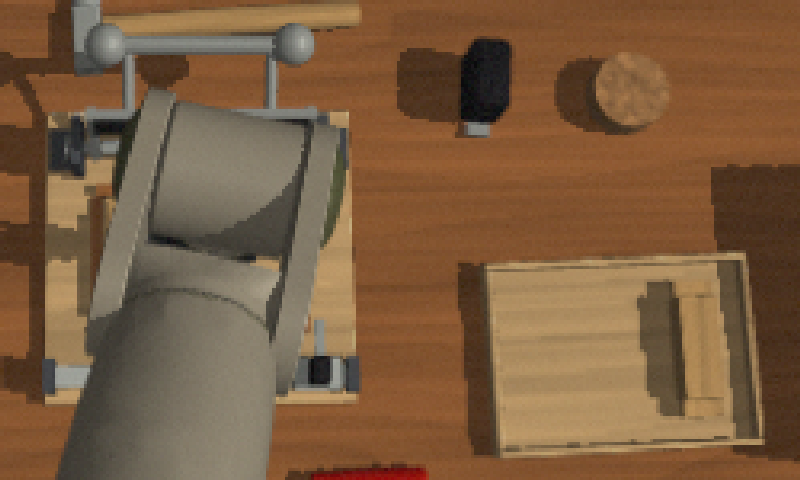

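The first bar lies flat in the tray. Next is the middle lane, where I'll go down partway and check.

>>> jog_arm([
  [-0.0036,0.0075,0,0.003,0.15],
  [0,0,0.03,0,0.15],
  [0,0,0.02,0,0.15],
  [0,0,0,0,0.15],
  [0,0,0,0,0.15],
])

```text
t: 48.05
tcp_pos: [540.8, -4.4, 84.4]
eef_rot: [0.04, 3.141, -0.0]
ft_force: [0.5, -0.5, 0.8]
finger_gap: 0.577
```

Run:
```python
from h import *
x,y=nest(2,0); to(x,y,24.5,np.pi/2+NY)
g=manip.grab_frame("scene"); save(g,"e3s.png",(200,150,360,270))
```

```text
t 48.0 tcp [540.8  -4.4  84.4] psi 1.545 tilt 0.001 gap 0.58 F [ 0.5 -0.5  0.8]
turn -0.004 shift tool x 0.0001 y 0.0042 z 0.0599
```

View pics/e3s.png

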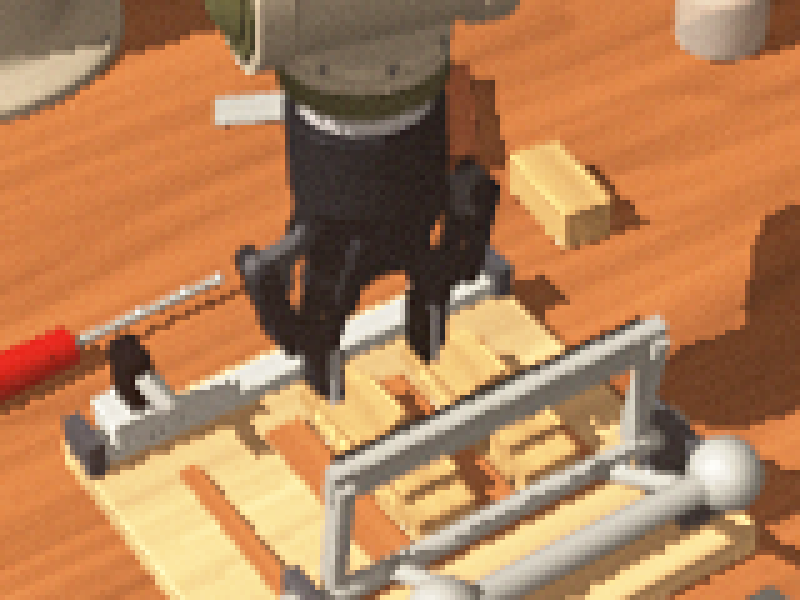

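>>> jog_arm([
  [0,0.004,0,-0.004,0.15],
  [0,0,0.02,0,0.15],
  [0,0,0.025,0,0.15],
  [0,0,0.0148,0,0.15],
  [0,0,0,0,0.15],
  [0,0,0,0,-1],
  [0,0,0,0,-1],
  [0,0,0,0,-1],
  [0,0,0,0,-1],
])

```text
t: 49.0
tcp_pos: [541.3, 0.1, 25.3]
eef_rot: [0.032, 3.139, -0.001]
ft_force: [-0.7, 1.3, 7.7]
finger_gap: 0.387
```

>>> jog_arm([
  [0,0,0,0,-1],
  [0,0,-0.01,0,-1],
  [0,0,-0.03,0,-1],
  [0,0,-0.03,0,-1],
  [0,0,-0.03,0,-1],
  [0,0,0,0,-1],
  [0,0,0,0,-1],
])

```text
t: 49.7
tcp_pos: [540.5, 0.1, 124.6]
eef_rot: [0.033, 3.14, -0.0]
ft_force: [-0.1, -0.5, -1.2]
finger_gap: 0.39
```

Run:
```python
from h import *
x,y=tray(0,0); to(x,y,13,np.pi/2+TY); print(x,y)
g=manip.grab_frame("scene"); save(g,"e4s.png",(200,150,360,270))
```

```text
t 49.7 tcp [5.405e+02 1.000e-01 1.246e+02] psi 1.550 tilt 0.001 gap 0.39 F [-0.1 -0.5 -1.2]
turn -0.041 shift tool x 0.0883 y -0.3664 z 0.1116
459.5 -368.0
```

View pics/e4s.png

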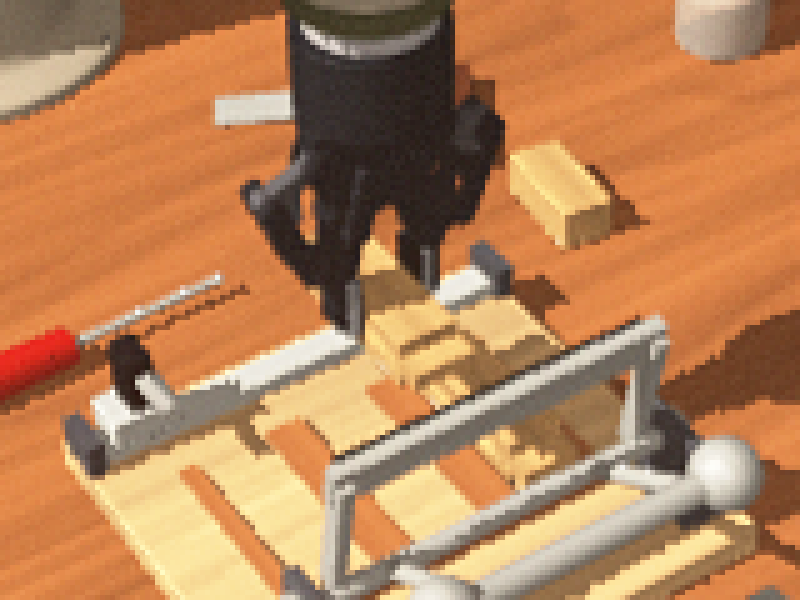

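>>> jog_arm([
  [0,0,0,-0.041,-1],
  [0.007,-0.03,0,0,-1],
  [0.007,-0.03,0,0,-1],
  [0.007,-0.03,0,0,-1],
  [0.007,-0.03,0,0,-1],
  [0.007,-0.03,0,0,-1],
  [0.007,-0.03,0,0,-1],
  [0.007,-0.03,0,0,-1],
  [0.007,-0.03,0,0,-1],
  [0.007,-0.03,0,0,-1],
  [0.007,-0.03,0,0,-1],
  [0.008,-0.03,0,0,-1],
  [0.01,-0.036,0,0,-1],
  [0,0,0.03,0,-1],
  [0,0,0.03,0,-1],
  [0,0,0,0,-1],
  [0,0,0,0,-1],
])

```text
t: 51.45
tcp_pos: [459.8, -367.3, 63.8]
eef_rot: [0.032, -3.14, -0.002]
ft_force: [0.0, 0.1, -0.4]
finger_gap: 0.391
```

Run:
```python
from h import *
x,y=tray(0,0); to(x,y,13,np.pi/2+TY)
g=manip.grab_frame("scene"); save(g,"e5s.png",(40,200,200,320))
```

```text
t 51.5 tcp [ 459.8 -367.3   63.8] psi 1.591 tilt 0.001 gap 0.39 F [ 0.   0.1 -0.4]
turn 0.000 shift tool x 0.0003 y -0.0007 z 0.0508
```

View pics/e5s.png

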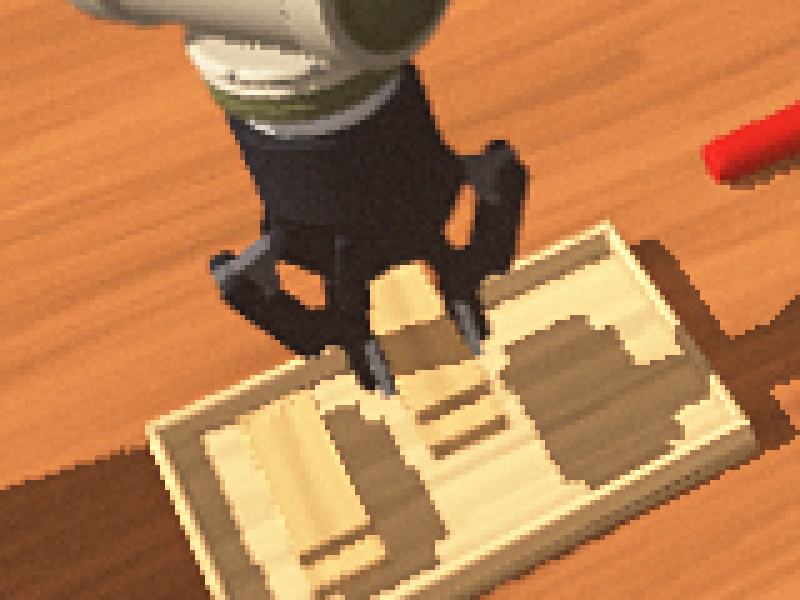

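>>> jog_arm([
  [0,0,0.025,0,-1],
  [0,0,0.015,0,-1],
  [0,0,0.01,0,-1],
  [0,0,0,0,-1],
  [0,0,0,0,0.1],
  [0,0,0,0,0.1],
  [0,0,-0.01,0,0.1],
  [0,0,-0.03,0,0.1],
  [0,0,-0.04,0,0.15],
  [0,0,-0.04,0,0.15],
])

```text
t: 52.5
tcp_pos: [459.8, -367.5, 136.3]
eef_rot: [-0.032, 3.141, -0.001]
ft_force: [0.1, -1.0, -0.6]
finger_gap: 0.577
```

>>> jog_arm([
  [-0.006,0.036,0,0,0.15],
  [-0.006,0.036,0,0,0.15],
  [-0.006,0.036,0,0,0.15],
  [-0.006,0.036,0,0,0.15],
  [-0.006,0.036,0,0,0.15],
  [-0.006,0.036,0,0,0.15],
  [-0.006,0.036,0,0,0.15],
  [-0.006,0.036,0,0,0.15],
  [-0.006,0.036,0,0,0.15],
  [-0.006,0.036,0,0,0.15],
  [-0.006,0.036,0,0,0.15],
  [-0.006,0.036,0,0.042,0.15],
  [0,0,0,0,0.15],
])

```text
t: 53.8
tcp_pos: [523.3, 69.2, 135.0]
eef_rot: [0.029, 3.14, 0.001]
ft_force: [-1.2, -0.3, -0.1]
finger_gap: 0.574
```

Run:
```python
from h import *
x,y=nest(2,64); to(x,y,24.5,np.pi/2+NY)
f=manip.grab_frame("top"); save(f,"e6.png",(225,120,475,270))
```

```text
t 53.8 tcp [523.3  69.2 135. ] psi 1.552 tilt 0.002 gap 0.57 F [-1.2 -0.3 -0.1]
turn 0.003 shift tool x -0.0190 y -0.0050 z 0.1105
```

View pics/e6.png

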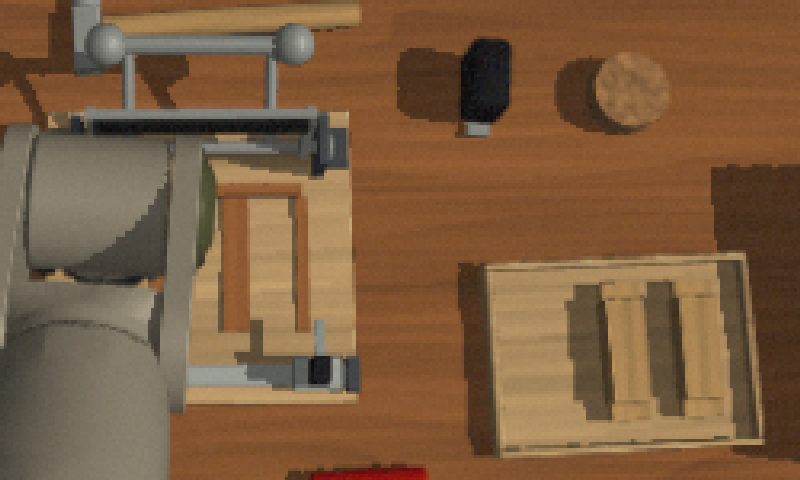

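>>> jog_arm([
  [-0.019,-0.006,0,0.002,0.15],
  [0,0,0.03,0,0.15],
  [0,0,0.02,0,0.15],
  [0,0,0,0,0.15],
  [0,0,0,0,0.15],
])

```text
t: 54.35
tcp_pos: [542.4, 58.6, 84.9]
eef_rot: [0.038, 3.141, -0.0]
ft_force: [0.2, 0.0, 0.9]
finger_gap: 0.576
```

Run:
```python
from h import *
x,y=nest(2,64); to(x,y,24.5,np.pi/2+NY)
g=manip.grab_frame("scene"); save(g,"e7s.png",(200,150,360,270))
```

```text
t 54.4 tcp [542.4  58.6  84.9] psi 1.546 tilt 0.001 gap 0.58 F [0.2 0.  0.9]
turn -0.002 shift tool x 0.0003 y 0.0051 z 0.0604
```

View pics/e7s.png

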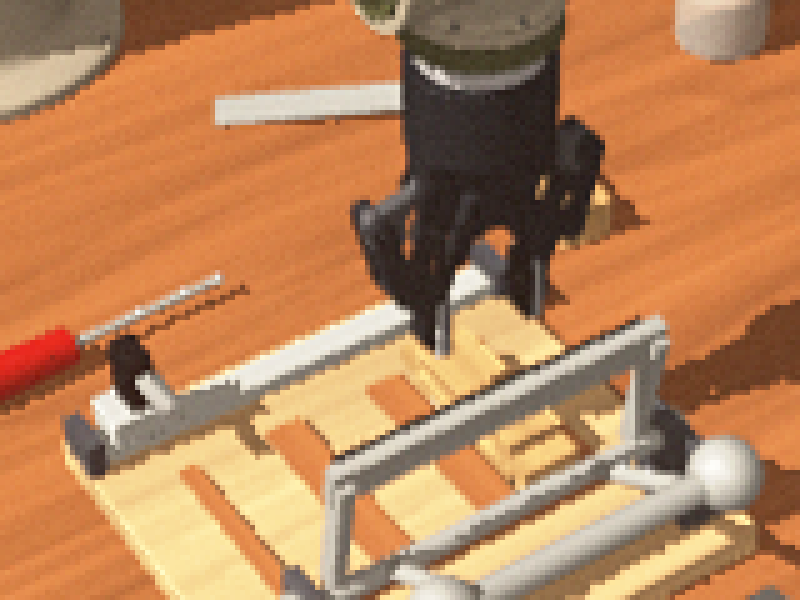

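>>> jog_arm([
  [0,0.005,0,-0.002,0.15],
  [0,0,0.02,0,0.15],
  [0,0,0.025,0,0.15],
  [0,0,0.015,0,0.15],
  [0,0,0,0,0.15],
  [0,0,0,0,-1],
  [0,0,0,0,-1],
  [0,0,0,0,-1],
  [0,0,0,0,-1],
])

```text
t: 55.3
tcp_pos: [542.9, 64.4, 25.3]
eef_rot: [0.034, 3.139, -0.0]
ft_force: [-1.0, 0.7, 8.2]
finger_gap: 0.388
```

>>> jog_arm([
  [0,0,0,0,-1],
  [0,0,-0.01,0,-1],
  [0,0,-0.03,0,-1],
  [0,0,-0.03,0,-1],
  [0,0,-0.03,0,-1],
  [0,0,0,0,-1],
  [0,0,0,0,-1],
])

```text
t: 56.0
tcp_pos: [542.1, 64.3, 124.6]
eef_rot: [0.034, 3.14, -0.0]
ft_force: [-0.9, -0.1, -1.8]
finger_gap: 0.386
```

Run:
```python
from h import *
x,y=tray(0,66); to(x,y,13,np.pi/2+TY); print(x,y)
```

```text
t 56.0 tcp [542.1  64.3 124.6] psi 1.549 tilt 0.001 gap 0.39 F [-0.9 -0.1 -1.8]
turn -0.042 shift tool x 0.0913 y -0.3646 z 0.1116
458.18008799824 -302.0131995600059
```

>>> jog_arm([
  [0,0,0,-0.042,-1],
  [0.007,-0.03,0,0,-1],
  [0.007,-0.03,0,0,-1],
  [0.007,-0.03,0,0,-1],
  [0.007,-0.03,0,0,-1],
  [0.007,-0.03,0,0,-1],
  [0.007,-0.03,0,0,-1],
  [0.008,-0.03,0,0,-1],
  [0.008,-0.03,0,0,-1],
  [0.008,-0.03,0,0,-1],
  [0.008,-0.03,0,0,-1],
  [0.008,-0.03,0,0,-1],
  [0.009,-0.0345,0,0,-1],
  [0,0,0.03,0,-1],
  [0,0,0.03,0,-1],
  [0,0,0,0,-1],
  [0,0,0,0,-1],
])

```text
t: 57.7
tcp_pos: [458.4, -301.6, 63.9]
eef_rot: [0.032, -3.14, -0.002]
ft_force: [0.4, 0.2, 0.4]
finger_gap: 0.387
```

Run:
```python
from h import *
x,y=tray(0,66); to(x,y,13,np.pi/2+TY)
g=manip.grab_frame("scene"); save(g,"e8s.png",(40,200,200,320))
```

```text
t 57.7 tcp [ 458.4 -301.6   63.9] psi 1.591 tilt 0.001 gap 0.39 F [0.4 0.2 0.4]
turn 0.000 shift tool x 0.0002 y -0.0004 z 0.0509
```

View pics/e8s.png

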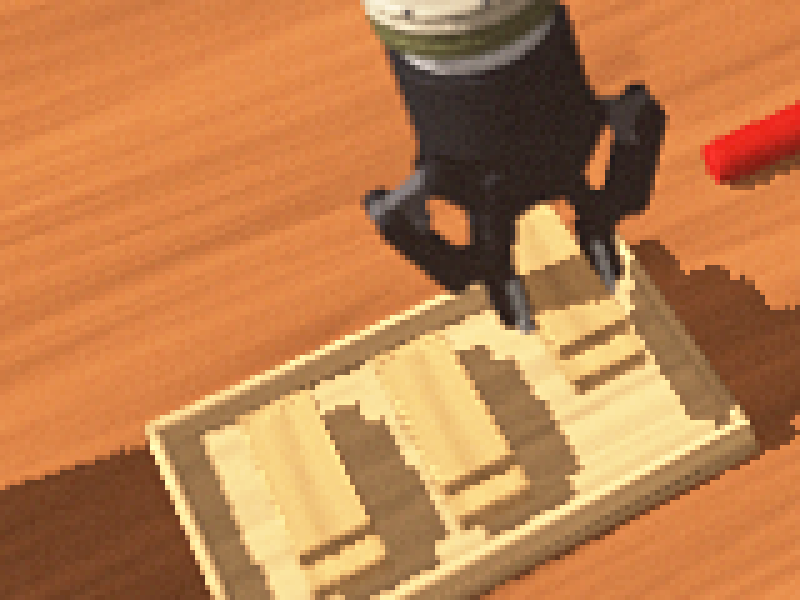

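>>> jog_arm([
  [0,0,0.025,0,-1],
  [0,0,0.015,0,-1],
  [0,0,0.01,0,-1],
  [0,0,0,0,-1],
  [0,0,0,0,0.1],
  [0,0,0,0,0.1],
  [0,0,-0.01,0,0.1],
  [0,0,-0.03,0,0.1],
  [0,0,-0.04,0,0.15],
  [0,0,-0.04,0,0.15],
  [0,0,-0.04,0,0.15],
])

```text
t: 58.85
tcp_pos: [458.3, -301.7, 176.9]
eef_rot: [-0.032, 3.141, -0.001]
ft_force: [-0.3, -1.3, -0.7]
finger_gap: 0.571
```

>>> jog_arm([
  [0.02,0.03,-0.03,0,0.15],
  [0.02,0.03,-0.03,0,0.15],
  [0.02,0.03,0,0,0.15],
  [0.01,0.03,0,0,0.15],
  [0.01,0.03,0,0,0.15],
  [0,0.03,0,0,0.15],
  [0,0.03,0,0,0.15],
  [0,0,0,0,0.15],
  [0,0,0,0,0.15],
])

```text
t: 59.75
tcp_pos: [374.3, -93.4, 234.8]
eef_rot: [-0.034, 3.14, -0.002]
ft_force: [0.9, -0.4, -0.3]
finger_gap: 0.572
```

Run:
```python
from h import *
g=manip.grab_frame("scene"); save(g,"z_s.png"); f=manip.grab_frame("top"); save(f,"z_t.png")
to(400,-100,250)
```

```text
t 59.9 tcp [374.4 -94.2 234.4] psi 1.590 tilt 0.001 gap 0.58 F [ 0.4 -0.  -0.2]
turn -0.000 shift tool x -0.0255 y -0.0063 z -0.0156
```

View pics/z_t.png

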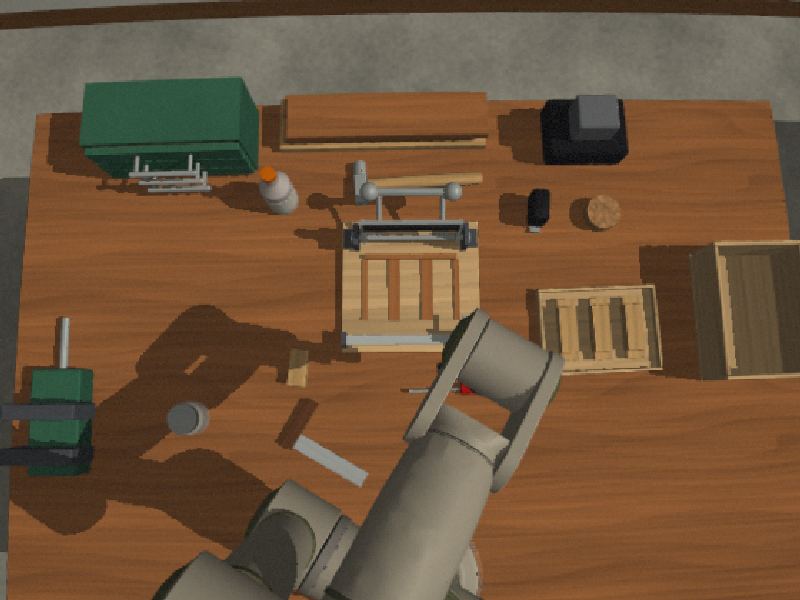

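View pics/z_s.png

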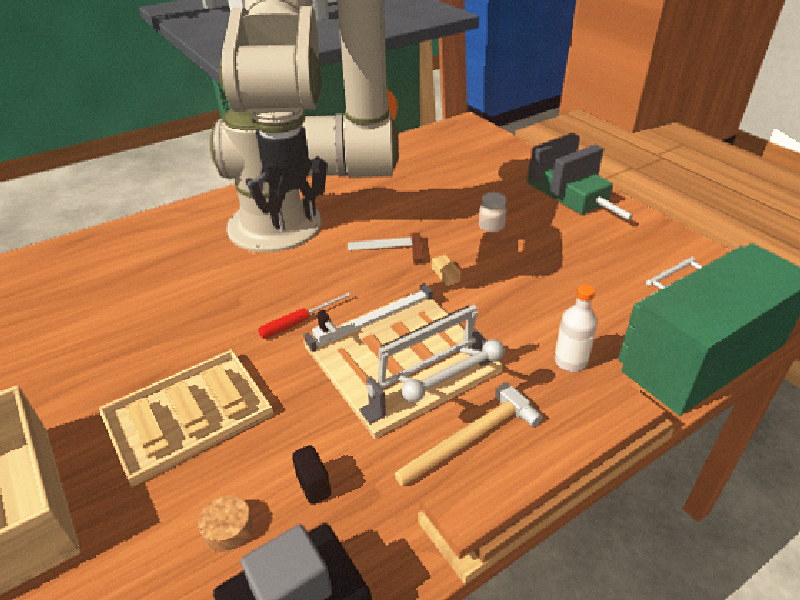

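Run:
```python
from h import *
g=manip.grab_frame("scene"); save(g,"z2.png",(60,235,200,340))
```

```text
(no output)
```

View pics/z2.png

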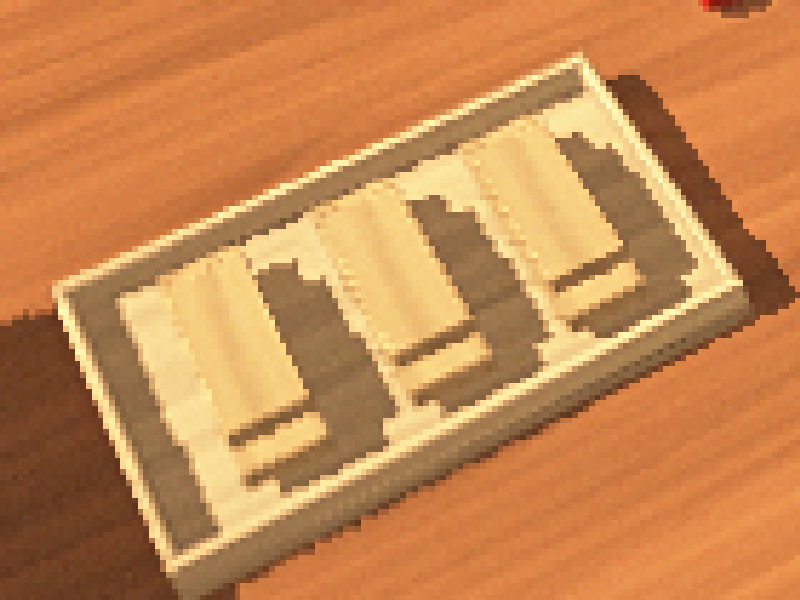

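All three bars lie flat side by side inside the walls. I'm handing in the job.

```bash
python3 -c "
from station import manip
print(manip.sign_off())"
```

```text
the job is handed in; nothing more can be done
None
```

I finished the whole sequence in about 60 s of robot time and handed the job in; the hand-in reports no verdict.

**What I did**
- I laid the three tenoned bars in the jig lanes and swung the clamp down by its handle.
- With the clamp down, I ran the gauge carriage to the far stop. The stop pushed back with about 34 N.
- I brought the carriage home, swung the clamp back and put the bars in the tray.

**Last checks**
- In the final pictures, the bars lie flat and apart inside the tray walls and the clamp is fully back.
- The carriage looked home once I let go of the knob. The scene view still shows it there at the end; the arm hides it in the last top view.
- The offcut and bystanders look unmoved by eye, and the arm is clear of everything.
- While the clamp was down, I checked that it was level by the handle balls, which matched to within about 2 mm. I could not read its force on each bar.

**What disagreed**
- The knob stood about 5 mm nearer than I measured. The grip briefly read 32 N sideways before I corrected for it.
- The two cameras differed by a few millimetres on the tray's position, which was within the clearance.

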